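# Press the lid home on a fallen sample pot and hold the press down

## Task

The white sample pot has fallen over with its lid not yet pushed home: with the lid press's safety catch still on, so that the pad cannot come down on the hand, stand the pot upright in the press's round nest and let go of it. Then flip the safety catch right up and over to free the lever, and pull the lever by its grip all the way down so that the pad pushes the lid fully home; finish while still holding the lever down, with the pad pressing on the lid. Do not push or knock over the two capped sample cups standing by.

Things in the scene. Friction and masses are not known exactly. Their poses are not given: they have to be found in the camera images.
- pot: white plastic sample pot, loose, about 0.1 kg, lying on its side at first (axis level, 22.5 mm up). Origin: centre of its underside; z axis runs from underside to lid. Round: foot bead 45 mm diameter (7 mm tall), wall 42 mm diameter up to 41 mm, then a ribbed lid, 45 mm diameter, 20 mm tall, at first 5 mm proud (47 to 67 mm along z, a gap below it); home, its top is at 62 mm
- lid (a joint): how far the pot's lid has been pushed on, m: 0 proud, 0.005 fully home; it is a tight push fit that takes about 12 N along the pot's axis and stays where it is left
- press: stainless bench lid press, fixed. Origin: on the table under the lever's hinge; front = its -x side, y along the hinge. Base plate 130 mm wide, x -185 to 50, top 14 mm up. In its frame: nest at x = -135 mm; hinge at x = 0, z = 98 mm between cheeks at y = +-37 to 47 (x -23 to 37); catch post (24 mm along x, 32 mm along y, 166 mm tall) at x = -80, y = +82 mm on an ear of the base
- nest (a point): centre of the floor of the nest, 14 mm above the table: a white plastic ring on the press's base, bore about 52 mm, ring 72 mm over all, its rim 9 mm above the nest floor. The pot stands in it on its foot.
- hinge (a point): middle of the lever's hinge axis, 98 mm above the table; the axis runs along the press's y axis
- lever (a joint): lever angle, rad: 0 at rest, leaning 0.40 rad to the press's rear from upright; grows as it is pulled to the front and down; level at 1.97, stop at 2.0. A spring returns it: about 7 N at the grip hold it without a pot, about 20 N with the pad pressing at the stop. The pad meets the proud lid at about 1.92 and has it home at about 1.98. With the catch on it is blocked within 0.02 to 0.1 rad
- grip: black round grip of the lever, 20 mm diameter, 100 mm long, spins freely on its bar; origin at its middle, y axis along its length (parallel to the hinge). It joins the lever's two flat side arms (y = +-59 mm), 220 mm from the hinge axis; at rest 86 mm behind the hinge and 301 mm above the table, with the lever level 220 mm in front of the hinge and 98 mm up
- pad: round black rubber pressing pad, 44 mm diameter, sprung (about 4 N per mm, up to 8 mm), on the front face of the lever's cross member; origin in the cross member 135 mm from the hinge, pressing face 24 mm from it. It comes down over the nest.
- catch (a joint): angle of the safety catch, rad: 0 on (its tooth stands before the lever's lock pin), grows as it is flipped up and over to the press's front, up to 2.2; its tooth clears the pin from about 0.3, it counts as off beyond 0.8, stays where it is left (stiff hinge, about 2 N at the tab)
- catch_tab (a point): tip of the catch's upright thumb tab (steel, 6 mm thick along the press's x, 20 mm wide along its y, standing about 30 mm clear of the catch arm), 192 mm above the table while the catch is on. Pushed to the press's front it turns with the catch about catch_pivot.
- catch_pivot (a point): hinge axis of the catch (parallel to the press's y axis), at the top of the catch post, 154 mm above the table; with the catch on, the tab's tip is 34 mm behind it and 38 mm above it
- cup_a: bystander: capped sample cup, blue ribbed cap, 49 mm diameter, 49 mm tall, standing; origin centre of its underside
- cup_b: bystander: capped sample cup, red ribbed cap, 49 mm diameter, 55 mm tall, standing; origin centre of its underside
Mind the look-alikes: they are no part of the job. There is more than one size of the pot; the job needs the largest.

How it is judged:
On the way, in this order (a step that is already met when the one before it is completed fails the run):
1. the pot stands upright in the nest, let go, with the catch still on and the lever up (angle between pot's own z axis and vertical below 0.12 rad and horizontal distance between pot and nest below 0.007 m and height (world z) of pot below 0.018 m and contact force between the fingers and pot below 0.2 N and value of joint catch below 0.3 rad and value of joint lever below 0.15 rad), for 0.2 s.
2. the safety catch is flipped off while the lever is still up (value of joint catch above 0.8 rad and value of joint lever below 0.3 rad), for 0.1 s.
3. the lever is pulled down by its grip and its pad presses the lid (value of joint lever above 1.85 rad and contact force between pad and pot above 5 N and contact force between the fingers and grip above 1 N), for 0.2 s.
At the end, for the whole second after the job is handed in: The pot stands upright (within 7 degrees) on the nest floor, within 7 mm of its centre, its lid pushed on by more than 4 of 5 mm; the catch is off (over 0.8 rad); the lever is down (over 1.9 rad), held by the fingers on its grip, and the pad presses the lid with more than 6 N (value of joint lid above 0.004 m and contact force between pad and pot above 6 N and contact force between the fingers and grip above 1 N and value of joint lever above 1.9 rad and value of joint catch above 0.8 rad and angle between pot's own z axis and vertical below 0.12 rad and horizontal distance between pot and nest below 0.007 m and height (world z) of pot below 0.018 m); the arm keeps its last pose, push and grip.
It fails at once if a standing sample cup is pushed more than 30 mm or knocked over (distance of any of cup_a, cup_b from where it was at the start of the episode above 0.03 m or angle between any of cup_a, cup_b's own z axis and vertical above 0.5 rad).
It also fails if it takes over 72 s, if anything falls off the work surface, if the arm or the gripper's body presses on something with over 40 N, if the wrist force passes 120 N, or if a joint passes its speed limit or range.

## Robot

A 6-joint arm with a two-finger parallel gripper is mounted at the origin on a cart in front of the work surface, level with it; the furniture and walls round the work are solid. World frame = base frame: x ahead of the robot, y to its left, z up, the work surface at z = 0. Lengths are in m, angles in rad, forces in N, time in s.
With the tool pointing down it reaches from about 0.325 to 0.9 m from the base axis. Payload 3.5 kg.
Tool frame: the origin (TCP) lies midway between the tips of the shut fingers; the grasp point (between the pads) lies 19 mm behind it; z points along the fingers, y is the line along which they close (so a half turn about z gives the same grasp; the last joint's range is limited). The gripper opens to 85 mm and grips with 20 to 120 N. Pads are 22 mm wide; open, the fingers measure 114 mm over their backs; the gripper's body (76 mm by 85 mm) begins 54 mm behind the grasp point. The pads swing forward as they close: fully open they stand 13 mm farther back than shut.
Start: joints at [-1.338, 0.276, -0.026, 1.268, 0, 1.467], TCP at [0.206, -0.59, 0.192] pointing down, gripper open.
Joint ranges: [-3.12, 3.12], [-0.85, 1.88], [-1.08, 1.24], [-1.95, 2.15], [-1.57, 1.53], [-3.14, 3.14]. Speed limits (rad/s): [2.57, 2.57, 3.14, 3.14, 3.14, 3.14].

## Interface

Orientations are given as a rotation vector (axis times angle).
In Python, from bench import bot, eyes gives the robot as it stands.
- The arm moves only by the tool play_rows, never from a script. Its argument "rows" is a list that holds one entry, the list of rows, each a list of 7 numbers: the shift along the tool's x, y, z in cm, then the turn, a rotation vector about the tool's x, y, z in degrees, then the finger opening in cm, from 0 to 8.54. A call has 1 to 8 rows; each row is the pose to reach, as a shift and turn from the pose commanded when the call began, along the tool's axes at that moment; what a row does not reach only later rows make up. A row lasts 1/12 s, in which the tool goes at most 41.7 mm and 7.16 degrees, less where a joint would pass 70% of its speed; a pose out of reach is approached as far as the arm can. A call with a gripper value outside its range is refused whole. The fingers move at their own pace and stop on an object; "squeeze" is the grip in N (left out, the last holds). Time passes only in rows, so rows that repeat a pose let the fingers close. It gives the time, the measured TCP pose, the force, the opening and the grip force at its end, in the units of the state.
- bot.sense(): the state, without advancing time (a new reading comes with each control period).
- eyes.get_image(name): name is "scene" or "top" or "wrist"; returns the picture (400x640x3 uint8, red, green, blue); there is no depth.
- eyes.camera_info(name): a dict with "mtx" (3x3 intrinsics, pixels), "R" (3x3) and "t" (3): a world point X has camera coordinates R X + t. Camera axes: x right, y down, z forward; pixel columns grow to the right and rows downward; lengths in m; the calibration is good to about 2 mm. A picture is of the moment at which its call begins: read the wrist's pose just before it. camera_info takes no time and is no camera call; for the wrist camera it gives the pose at the moment of the call.
- bot.hand_in(): hands the job in; it is judged then, once.
Trained networks look in the newest picture that a camera, given by its name, has taken for a name from the list of things; names that differ only in an ending like _2 or _b are one class to them, and where a whole thing is asked for, a point or a joint stands for the part that bears it (a point fixed in the world has none). Each returns a list of dicts, best first, with "conf" (0 to 1); they miss things now and then, are a little off and sometimes report something else, mostly with a low value. They report only what shows in the picture. A call takes as long as a camera call. They do not tell look-alikes from the thing itself.
- eyes.regions_of(name, camera): "pixels" (400x640 bool, what is visible of it).
- eyes.place_of(name, camera): "xyz" ([x, y, z] in m, in world coordinates, good to about 4 mm: a listed point, or the origin of a listed thing).
The state is a dict: "time_s": time; "joints": joint angles; "joint_vel": joint speeds; "joint_torque": joint torques, N m; "position": TCP position; "tool_rot": TCP orientation; "contact_force": force on the tool from outside, world axes, zero at the start; "wrist_torque": the same for the moment, N m; "opening": finger opening in m; "gripper_force": force on a finger pad.
Only numpy, scipy, OpenCV 4.12 (cv2) and the standard library are available. Lean on these libraries where they do the work, as an engineer would, in place of code of your own. Each camera call takes 0.05 s, during which the arm holds its last target. There are 200 camera calls.

## Working session

There is one attempt and no reset: what is moved stays moved. The work goes in short steps, Python scripts to look and compute and a tool call to move; the robot and the scene stay as the last step left them, time stands still between calls to the robot, and variables do not carry over. Pictures are saved under pics/ and viewed, at most 10 in all, crops included, and the job is handed in when it is done.

Besides the shell and the picture viewer there is one more tool, called after "Emit:" as name(argument=value, ...) on one line, values as JSON. play_rows: Moves the arm, as the interface text tells. Its arguments: {"type":"object","properties":{"rows":{"type":"array","items":{"type":"array","items":{"type":"array","items":{"type":"number"}}}},"squeeze":{"type":"number"}},"required":["rows"]}

```bash
mkdir -p pics
cat > h.py <<'E'
import numpy as np, cv2
from bench import bot, eyes
from scipy.spatial.transform import Rotation as R
def snap(cam,fn=None):
    im=eyes.get_image(cam)
    if fn: cv2.imwrite('pics/'+fn,im[:,:,::-1])
    return im
def ray(cam,uv,z):
    c=eyes.camera_info(cam);K=np.array(c['mtx']);Rm=np.array(c['R']);t=np.array(c['t'])
    o=-Rm.T@t;d=Rm.T@np.linalg.inv(K)@np.array([uv[0],uv[1],1.])
    return o+d*(z-o[2])/d[2]
def proj(cam,X):
    c=eyes.camera_info(cam);p=np.array(c['mtx'])@(np.array(c['R'])@np.array(X)+np.array(c['t']));return p[:2]/p[2]
def rel(P,Rw=None):
    """shift cm in tool axes, turn deg to reach world pos P, rotation matrix Rw"""
    s=bot.sense();T=R.from_rotvec(s['tool_rot'])
    d=T.inv().apply(np.array(P)-s['position'])*100
    r=np.zeros(3) if Rw is None else np.degrees((T.inv()*R.from_matrix(Rw)).as_rotvec())
    return np.round(d,2),np.round(r,2)
E
python3 - <<'E'
from h import *
a=snap('scene','s0.png')
for n in ['pot','nest','hinge','grip','catch_tab','catch_pivot','cup_a','cup_b']:
    print(n,[(np.round(d['xyz'],3),round(d['conf'],2)) for d in eyes.place_of(n,'scene')][:4])
a=snap('top','t0.png')
for n in ['pot','press','nest','hinge','grip','catch_tab','catch_pivot','cup_a','cup_b']:
    print(n,[(np.round(d['xyz'],3),round(d['conf'],2)) for d in eyes.place_of(n,'top')][:4])
print(bot.sense())
E
```

```text
pot [(array([ 0.491, -0.081,  0.024]), 0.5), (array([ 0.468, -0.026,  0.018]), 0.49), (array([ 0.568, -0.004,  0.013]), 0.4)]
nest [(array([0.516, 0.15 , 0.014]), 0.72)]
hinge [(array([0.552, 0.282, 0.101]), 0.82)]
grip [(array([0.573, 0.362, 0.297]), 0.51)]
catch_tab [(array([0.459, 0.253, 0.189]), 0.6)]
catch_pivot [(array([0.454, 0.22 , 0.151]), 0.69), (array([0.551, 0.28 , 0.006]), 0.53)]
cup_a [(array([ 0.588, -0.242,  0.   ]), 0.64), (array([ 0.485, -0.381, -0.002]), 0.59)]
cup_b [(array([ 0.588, -0.242,  0.   ]), 0.64), (array([ 0.485, -0.381, -0.002]), 0.59)]
pot [(array([ 0.491, -0.082,  0.023]), 0.88), (array([ 0.464, -0.03 ,  0.019]), 0.74), (array([ 0.565, -0.008,  0.016]), 0.52)]
press [(array([ 0.552,  0.281, -0.001]), 0.57)]
nest [(array([0.517, 0.145, 0.012]), 0.81), (array([0.546, 0.278, 0.104]), 0.66)]
hinge [(array([0.548, 0.278, 0.102]), 0.94), (array([0.518, 0.146, 0.012]), 0.39)]
grip []
catch_tab [(array([ 0.491, -0.08 ,  0.026]), 0.75), (array([0.46 , 0.252, 0.193]), 0.74)]
catch_pivot [(array([0.45 , 0.217, 0.157]), 0.76)]
cup_a [(array([ 0.484, -0.377, -0.  
[... 159 characters left out ...]
nts': array([-1.33838099e+00,  2.76373737e-01, -2.63585244e-02,  1.26798029e+00,
        9.18270779e-06,  1.46739995e+00]), 'joint_vel': array([-2.06681198e-03,  6.43095222e-04,  5.12197681e-04, -1.15566229e-03,
       -2.42880310e-03,  8.17764942e-05]), 'joint_torque': array([ 6.34077769e-04, -4.45490777e+01,  2.95573533e+01,  5.24919196e-04,
       -1.13284382e-04, -1.13871195e-06]), 'position': array([ 0.20596244, -0.59012072,  0.1917492 ]), 'tool_rot': array([3.09733028e+00, 5.25002876e-01, 2.28765630e-05]), 'contact_force': array([-0.09598327, -0.24634494,  0.34287015]), 'wrist_torque': array([-0.01373672,  0.02098138, -0.02612698]), 'gripper_force': 0.0, 'opening': 0.08546656860298306}
```

View pics/t0.png

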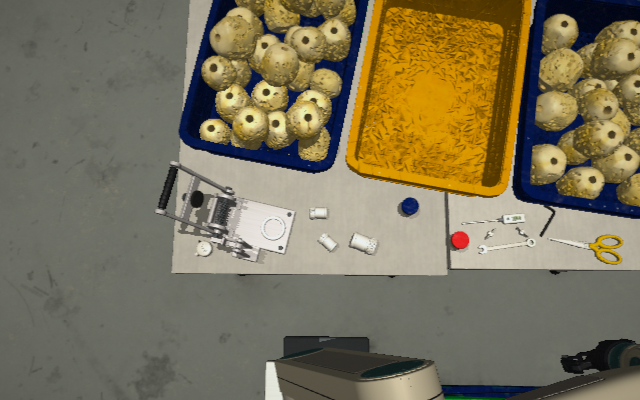

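View pics/s0.png

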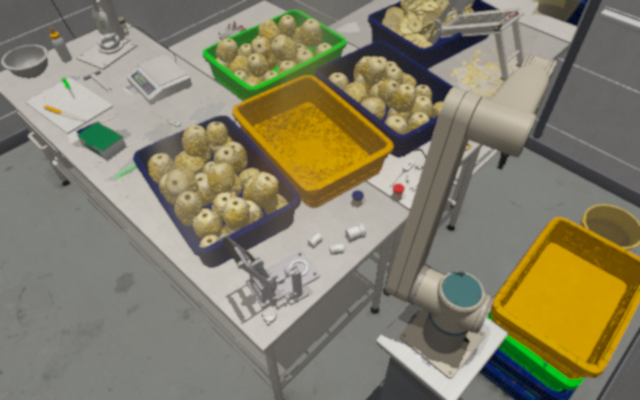

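The top view shows three white pots: A (363,243), B (328,242) and C (318,213). There is also a white item at (204,248) beside the press. A looks largest. The blue cup is at (409,206) and the red cup at (459,240). I'll confirm A in an enlarged crop.

Run:
```python
from h import *
im=cv2.imread('pics/t0.png')[190:275,150:390]
cv2.imwrite('pics/c0.png',cv2.resize(im,None,fx=3.3,fy=3.3,interpolation=cv2.INTER_CUBIC))
for r in eyes.regions_of('pot','top'):
    m=r['pixels'].astype(np.uint8);ys,xs=np.nonzero(m)
    P=np.array([ray('top',(u,v),0.022)[:2] for u,v in zip(xs,ys)]) 
    rect=cv2.minAreaRect((P*1000).astype(np.float32)); print(r['conf'],xs.mean(),ys.mean(),len(xs),rect)
```

```text
0.75 363.64204545454544 243.2556818181818 352 ((477.9029235839844, -109.91586303710938), (67.57001495361328, 45.53563690185547), 67.88526916503906)
0.63 318.4021739130435 212.03804347826087 184 ((565.7777099609375, 18.96612548828125), (29.25893211364746, 48.99551010131836), 0.35529255867004395)
0.49 327.48223350253807 242.14720812182742 197 ((479.43499755859375, -7.553804397583008), (51.125335693359375, 32.675262451171875), 49.18760681152344)
```

View pics/c0.png

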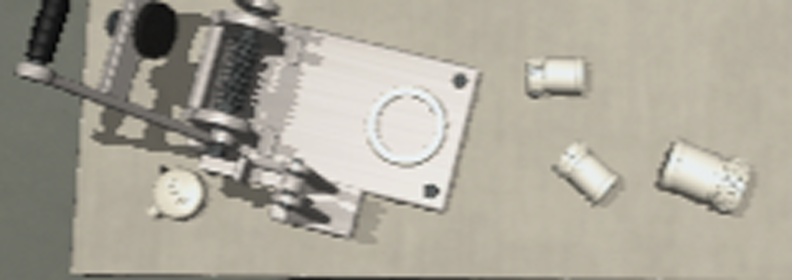

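A measures 67.6 × 45.5 mm, which matches the 67 × 45 mm given. B (51 × 33) and C (49 × 29) are smaller, so A is the pot. Its ribbed lid end points to the lower right in the picture, i.e. -x, -y. I'll grasp it with the tool tilted 45°, so that another 45° turn stands it up.

```bash
cat >> h.py <<'E'
def frame(az,tilt):
    """tool z heading azimuth az(deg), tilted `tilt` deg from straight down; y horizontal, right of heading"""
    a,t=np.radians([az,tilt]);z=np.array([np.cos(a)*np.sin(t),np.sin(a)*np.sin(t),-np.cos(t)])
    y=np.array([np.sin(a),-np.cos(a),0]);return np.stack([np.cross(y,z),y,z],1)
E
python3 - <<'E'
from h import *
F=frame(67.9,45);G=np.array([.4795,-.110,.0225])
print(rel(G-.10*F[:,2]+[0,0,.05],F))
print(rel([.42,-.25,.19],F), G-.10*F[:,2]+[0,0,.05])
E
```

```text
(array([ 36.98, -31.  ,   4.85]), array([ 19.08,  42.21, -46.07]))
(array([ 31.42, -25.05,   0.17]), array([ 19.08,  42.21, -46.07])) [ 0.45289693 -0.17551547  0.14321068]
```

Emit:
play_rows(rows=[[[4,-3,-2,0,0,0,8.5],[8,-6,-4,3,7,-7,8.5],[12,-10,-4,6,14,-15,8.5],[16,-13,-4,9,21,-23,8.5],[20,-16,-4,12,27,-30,8.5],[24,-20,-4,15,33,-37,8.5],[28,-23,-2,17,38,-42,8.5],[31.4,-25,0,19.1,42.2,-46.1,8.5]]])

```text
time_s: 1.67
position: [0.378, -0.3137, 0.215]
tool_rot: [-2.399, -1.28, -0.713]
contact_force: [0.5, -1.0, -1.2]
opening: 0.0854
gripper_force: 0.0
```

Emit:
play_rows(rows=[[[0,0,0,0,0,0,8.5],[0,0,0,0,0,0,8.5]]])

```text
time_s: 1.83
position: [0.3768, -0.3126, 0.2117]
tool_rot: [-2.397, -1.272, -0.706]
contact_force: [0.1, -1.0, 0.5]
opening: 0.0853
gripper_force: 0.0
```

Run:
```python
from h import *
s=bot.sense();print(s['position'],s['joints'],s['time_s'])
F=frame(67.9,45);G=np.array([.4795,-.110,.0225])
print(rel(G-.10*F[:,2]+[0,0,.05],F))
```

```text
[ 0.37683578 -0.31263683  0.21170274] [-1.14523873  0.25976211 -0.15071263  1.56285509  0.46947472  0.92295746] 1.8333
(array([ 8.93, -0.67, 14.58]), array([  4.3 ,   9.92, -10.61]))
```

Emit:
play_rows(rows=[[[2,0,3,1,2.5,-3,8.5],[4,-0.3,6,2.5,5,-6,8.5],[6,-0.5,9,4,9,-10,8.5],[8.9,-0.7,12,4.3,9.9,-10.6,8.5],[8.9,-0.7,14.6,4.3,9.9,-10.6,8.5],[8.9,-0.7,14.6,4.3,9.9,-10.6,8.5],[8.9,-0.7,14.6,4.3,9.9,-10.6,8.5]]])

```text
time_s: 2.42
position: [0.4527, -0.1771, 0.1443]
tool_rot: [-2.13, -1.434, -0.881]
contact_force: [0.2, -0.1, 0.8]
opening: 0.0849
gripper_force: 0.0
```

Run:
```python
from h import *
s=bot.sense();print(s['position'],s['joints'],s['time_s'])
snap('wrist','w0.png')
P=eyes.place_of('pot','wrist');print([(np.round(d['xyz'],4),round(d['conf'],2)) for d in P])
for r in eyes.regions_of('pot','wrist'):
    ys,xs=np.nonzero(r['pixels']);Q=np.array([ray('wrist',(u,v),0.0225)[:2] for u,v in zip(xs,ys)])
    print(r['conf'],xs.mean(),ys.mean(),cv2.minAreaRect((Q*1000).astype(np.float32)))
F=frame(67.9,45);G=np.array([.4795,-.110,.0225])
print(rel(G,F),proj('wrist',G),proj('wrist',[.491,-.081,.0225]))
```

```text
[ 0.45270341 -0.1771236   0.14427576] [-0.94392795  0.32755721 -0.30809151  1.4177395   0.64254737  0.84890084] 2.4167
[(array([ 0.4902, -0.0843,  0.0184]), 0.97), (array([ 0.4625, -0.0296,  0.0142]), 0.67), (array([ 0.5656, -0.0048,  0.0161]), 0.58)]
0.89 286.4787133396405 138.00283822138127 ((481.5580749511719, -14.205245971679688), (65.38644409179688, 34.443519592285156), 48.76852035522461)
0.89 340.1334681496461 102.25884732052579 ((565.8359375, 13.389564514160156), (72.3892593383789, 35.50450897216797), 87.84237670898438)Traceback (most recent call last):
  File "<stdin>", line 6, in <module>
  File "h.py", line 9, in ray
    c=eyes.camera_info(cam);K=np.array(c['mtx']);Rm=np.array(c['R']);t=np.array(c['t'])
ValueError: time passes only in moves, steps and waits
```

View pics/w0.png

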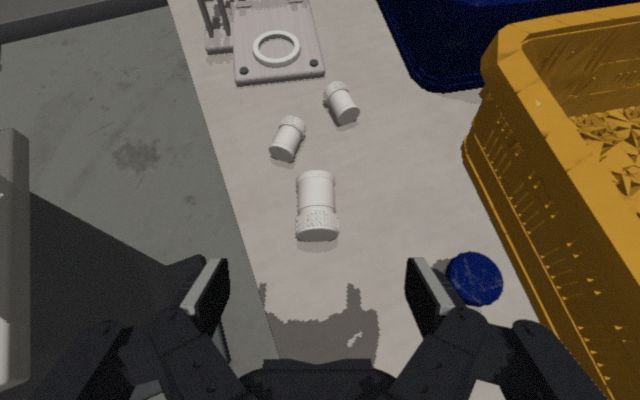

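The wrist view shows the pot centred at (317,207) with its axis upright in the picture and the lid nearest the gripper. The fingers at x≈215 and x≈420 straddle it, and the blue cup at (474,278) is outside them.

Run:
```python
from h import *
F=frame(67.9,45);U=np.array([.4908,-.082,.0225]);a=np.array([-.376,-.9265,0])
for s in (0,.0335,.067): print(s,proj('wrist',U+a*s), proj('wrist',U+a*s+[0,0,.021]))
for uv in [(316,172),(318,240),(317,211)]: print(ray('wrist',uv,.0225), ray('wrist',uv,.044))
G=U+.031*a
print(rel(G+.014*F[:,2],F))
```

```text
0 [313.93661917 179.58047647] [313.88645657 170.16957566]
0.0335 [313.91806751 206.29139711] [313.86453655 198.02149799]
0.067 [313.89785231 235.3974956 ] [313.84053004 228.52455289]
[ 0.49678511 -0.07359775  0.0225    ] [ 0.49194334 -0.08525722  0.044     ]
[ 0.46768336 -0.15035933  0.0225    ] [ 0.46485265 -0.15671424  0.044     ]
[ 0.47920591 -0.11951417  0.0225    ] [ 0.47557893 -0.12800061  0.044     ]
(array([-3.44, -0.31, 15.29]), array([0.36, 0.25, 0.11]))
```

Emit:
play_rows(rows=[[[-1.7,0,2,0,0,0,8.5],[-3.4,-0.1,4,0.4,0.2,0.1,8.5],[-3.4,-0.1,7,0.4,0.2,0.1,8.5],[-3.4,-0.1,10,0.4,0.2,0.1,8.5],[-3.4,-0.1,13,0.4,0.2,0.1,8.5],[-3.4,-0.1,15.3,0.4,0.2,0.1,8.5],[-3.4,-0.1,15.3,0.4,0.2,0.1,8.5],[-3.4,-0.1,15.3,0.4,0.2,0.1,8.5]]])

```text
time_s: 3.23
position: [0.4841, -0.0999, 0.012]
tool_rot: [-2.123, -1.431, -0.878]
contact_force: [-0.3, -0.6, 0.1]
opening: 0.0847
gripper_force: 0.0
```

Emit:
play_rows(rows=[[[0,0,0,0,0,0,5],[0,0,0,0,0,0,4],[0,0,0,0,0,0,3.5],[0,0,0,0,0,0,3.5],[0,0,0,0,0,0,3.5],[0,0,0,0,0,0,3.5]]], squeeze=40)

```text
time_s: 3.73
position: [0.4845, -0.1001, 0.0123]
tool_rot: [-2.124, -1.431, -0.879]
contact_force: [-0.8, -1.9, 3.5]
opening: 0.0354
gripper_force: 3.8
```

Run:
```python
from h import *
s=bot.sense();print(s['position'],s['opening'],s['gripper_force'],s['joints'])
snap('wrist','w1.png')
```

```text
[ 0.48446685 -0.1001482   0.01230911] 0.03544066371695325 3.83825920522213 [-0.80142731  0.4471957  -0.47978757  1.0309988   0.70292101  1.01094687]
```

View pics/w1.png

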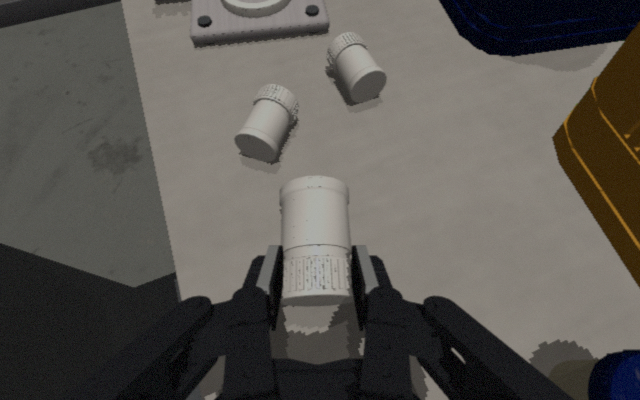

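Run:
```python
from h import *
s=bot.sense();T=R.from_rotvec(s['tool_rot']).as_matrix();p=s['position']
for b in (0,.005,.01,.019,.03): print(b,proj('wrist',p-b*T[:,2]+.0177*T[:,1]),proj('wrist',p-b*T[:,2]-.0177*T[:,1]))
U=np.array([.4908,-.082,.0225]);a=np.array([-.376,-.9265,0]);y=np.array([.9265,-.376,0])
for q in (0,.041,.047,.067): print(q,proj('wrist',U+a*q+.021*y),proj('wrist',U+a*q-.021*y),proj('wrist',U+a*q+[0,0,.021]))
im=cv2.imread('pics/w1.png')[150:350,200:440];cv2.imwrite('pics/c1.png',cv2.resize(im,None,fx=3,fy=3,interpolation=cv2.INTER_CUBIC))
```

```text
0 [344.20740455 228.85376564] [289.05892083 228.86301542]
0.005 [344.87420276 232.21819631] [288.38343336 232.22781107]
0.01 [345.57426906 235.7504861 ] [287.67424285 235.7604912 ]
0.019 [346.9265448  242.57359678] [286.30433824 242.58437663]
0.03 [348.76252915 251.837332  ] [284.44441041 251.84920745]
0 [347.97524052 195.15651251] [282.3083816  195.14682922] [314.88076065 178.98138975]
0.041 [351.01672569 258.31899738] [278.76061    258.27628723] [314.56788087 247.68641436]
0.047 [351.51379703 268.64167175] [278.18082726 268.59300834] [314.51611378 259.05390902]
0.067 [353.28333242 305.38959133] [276.11691691 305.31846779] [314.33035656 299.84419198]
```

View pics/c1.png

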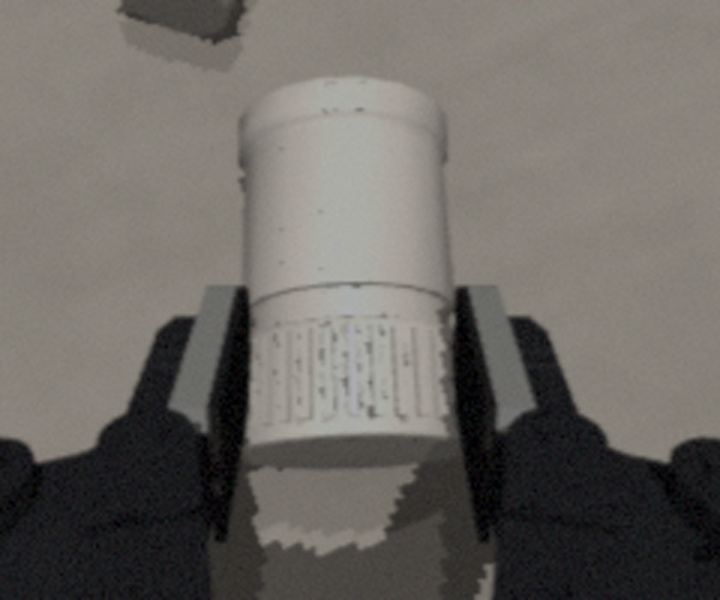

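The pads lie on both sides of the wall, just below the lid, but the command of 3.5 cm seems to have ended the squeeze early. I'll close further.

Emit:
play_rows(rows=[[[0,0,0,0,0,0,2],[0,0,0,0,0,0,2],[0,0,0,0,0,0,2],[0,0,0,0,0,0,2]]], squeeze=40)

```text
time_s: 4.12
position: [0.4847, -0.0999, 0.0125]
tool_rot: [-2.124, -1.431, -0.88]
contact_force: [-1.6, -3.7, 5.4]
opening: 0.0304
gripper_force: 32.3
```

Run:
```python
from h import *
s=bot.sense();print(s['position'],s['opening'],s['gripper_force'],s['contact_force'])
im=snap('wrist')[150:350,200:440,::-1];cv2.imwrite('pics/c2.png',cv2.resize(im,None,fx=3,fy=3,interpolation=cv2.INTER_CUBIC))
print(bot.sense()['opening'],[(np.round(d['xyz'],4),round(d['conf'],2)) for d in eyes.place_of('pot','wrist')])
```

```text
[ 0.48465787 -0.09993654  0.01247739] 0.030406489746367536 32.347726821899414 [-1.63109409 -3.7437268   5.44138876]
0.030520712383578397 [(array([ 0.4631, -0.0303,  0.0136]), 0.83), (array([ 0.5628, -0.0061,  0.019 ]), 0.81), (array([ 0.4908, -0.084 ,  0.0172]), 0.69)]
```

View pics/c2.png

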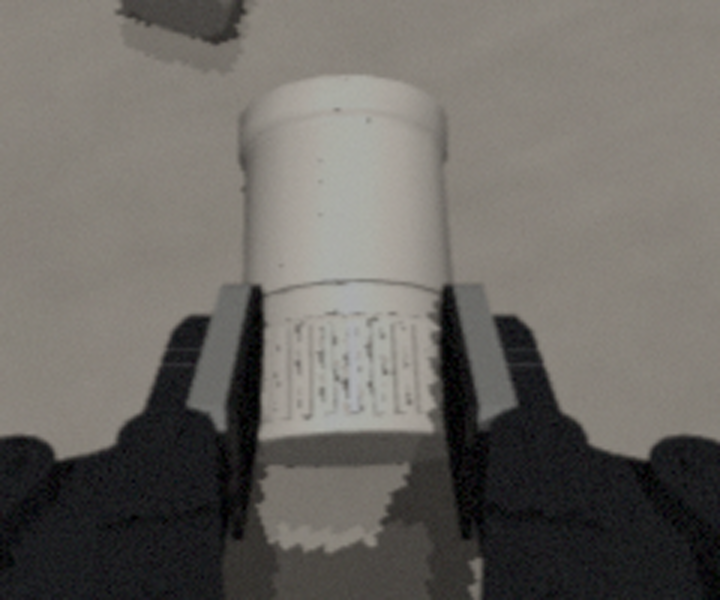

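The reading of 30 mm doesn't fit a 42 mm wall, but the outward force is small, so the pads may simply be compliant. I'll lift a little and see whether the pot comes along.

Emit:
play_rows(rows=[[[0.7,0,-0.7,0,0,0,2],[1.4,0,-1.4,0,0,0,2],[2.1,0,-2.1,0,0,0,2],[2.1,0,-2.1,0,0,0,2],[2.1,0,-2.1,0,0,0,2]]])

```text
time_s: 4.63
position: [0.4844, -0.0996, 0.0418]
tool_rot: [-2.124, -1.433, -0.878]
contact_force: [-0.2, -0.3, 0.8]
opening: 0.0203
gripper_force: 0.0
```

Run:
```python
from h import *
s=bot.sense();print(s['position'],s['opening'],s['gripper_force'],s['contact_force'])
im=snap('wrist')[:,100:540,::-1];cv2.imwrite('pics/c3.png',im)
print([(np.round(d['xyz'],4),round(d['conf'],2)) for d in eyes.place_of('pot','wrist')])
c=eyes.camera_info('wrist');T=R.from_rotvec(s['tool_rot']).as_matrix()
print(np.array(c['R'])@T, np.array(c['mtx'])[0], T.T@(-np.array(c['R']).T@c['t']-s['position']))
```

```text
[ 0.48435919 -0.09955884  0.04181776] 0.020293563796972596 0.0 [-0.16903411 -0.29898139  0.8107294 ]
[(array([ 0.4911, -0.0813,  0.0166]), 0.84), (array([ 0.4628, -0.0325,  0.0134]), 0.83), (array([ 0.564 , -0.0061,  0.0161]), 0.76)]
[[-1.34773190e-03  9.99998761e-01  8.13015672e-04]
 [-9.46499565e-01 -1.01326591e-03 -3.22703496e-01]
 [-3.22702273e-01 -1.20443677e-03  9.46499758e-01]] [310.19339236   0.         316.89715903] [ 0.08355656 -0.00023086 -0.18114203]
```

View pics/c3.png

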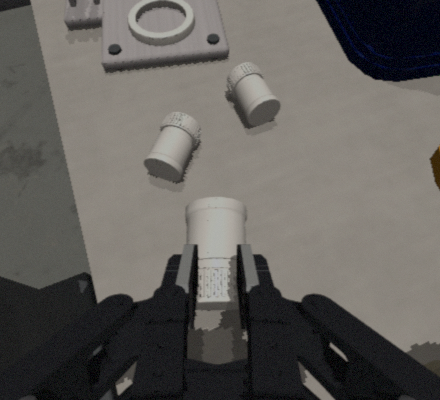

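The pot stayed on the table at (0.491,-0.081), so the pads were closing on its upper half. Picture and slip both suggest the fingertips are shorter than nominal, by about 40 mm. I'll check this with a touch on bare table beside the pot.

Emit:
play_rows(rows=[[[1,0,-1,0,0,0,2.5],[2,0,-2,0,0,0,3],[2,3,-2,0,0,0,0],[2,6,-2,0,0,0,0],[1,6,-1,0,0,0,0],[-1,6,1,0,0,0,0],[-1.7,6,1.7,0,0,0,0],[-1.7,6,1.7,0,0,0,0]]])

```text
time_s: 5.4
position: [0.5372, -0.1195, 0.0144]
tool_rot: [-2.12, -1.425, -0.874]
contact_force: [0.5, 0.2, -0.7]
opening: 0.0
gripper_force: 0.0
```

Emit:
play_rows(rows=[[[-0.2,0,0.2,0,0,0,0],[-0.4,0,0.4,0,0,0,0],[-0.4,0,0.4,0,0,0,0]]])

```text
time_s: 5.65
position: [0.5397, -0.1217, 0.0118]
tool_rot: [-2.123, -1.431, -0.879]
contact_force: [0.1, 0.4, -0.1]
opening: -0.0001
gripper_force: 0.0
```

Emit:
play_rows(rows=[[[-0.2,0,0.2,0,0,0,0],[-0.4,0,0.4,0,0,0,0],[-0.6,0,0.6,0,0,0,0],[-0.6,0,0.6,0,0,0,0]]])

```text
time_s: 5.98
position: [0.5394, -0.1215, 0.0027]
tool_rot: [-2.123, -1.431, -0.878]
contact_force: [0.9, 0.5, -0.1]
opening: -0.0004
gripper_force: 0.0
```

Run:
```python
from h import *
s=bot.sense();T=R.from_rotvec(s['tool_rot']).as_matrix()
im=snap('wrist')[:,:,::-1];cv2.imwrite('pics/w4.png',im);g=im.astype(int).mean(2)
print(s['position'],T.round(3).tolist())
for r in range(190,300,6): print(r,g[r,284:348:4].astype(int))
```

```text
[ 0.53937965 -0.12146606  0.00270492] [[0.267, 0.927, 0.262], [0.654, -0.374, 0.658], [0.708, -0.004, -0.706]]
190 [126 125 126 124 128 126 127 129 126 124 127 126 126 126 127 127]
196 [124 128 129 130 128 125 125 127 125 125 126 125 127 126 125 127]
202 [127 126 127 126 123 125 126 125 125 124 126 126 126 127 126 124]
208 [124 124 123 125 125 124 127 127 128 126 125 126 126 127 125 126]
214 [124 124 125 126 126 126 127 129 126 125 126 125 122 126 122 122]
220 [124 124 125 122 125 124 124 125 125 124 120 121 123 122 122 123]
226 [125 127 123 125 125 125 124 122 123 123 124 123 122 124 121 124]
232 [125 125 124 123 125 123 123 122 124 122 127 125 125 125 122 123]
238 [123 122 122 125 123 123 125 127 124 125 124 121 124 122 124 123]
244 [124 124 126 128 126 112 107 108  83  99 107 105 123 121 123 120]
250 [125 125 124 126 124 107 101 102  24  65  98 101 121 126 122 122]
256 [128 127  71  27  29 100  99  95  19  59 103  99  35  24  25 120]
262 [124  91  22  26  21 101 100 100  24  55  99 103  59  19  24  28]
268 [125  47  24  30  27 102  99  98  27  40 104  98  74  23  27  15]
274 [124  25  19  32  31 103 101 100  17  49  99 101  89  28  24  24]
280 [125  25  26  22  45 100 103  99  16  34 101  99  98  21  28  21]
286 [ 92  20  30  18  14  28  99 106  24  41  64  57  33  22  29  20]
292 [16 25 24 29 17 20 10 81 23 28 21 24 13 20 27 22]
298 [28 30 24 29 22 19 23 26 25 22 18 22 24 23 27 26]
```

Emit:
play_rows(rows=[[[-0.3,0,0.3,0,0,0,0],[-0.6,0,0.6,0,0,0,0],[-0.6,0,0.6,0,0,0,0]]])

```text
time_s: 6.28
position: [0.5391, -0.1212, -0.0063]
tool_rot: [-2.123, -1.43, -0.877]
contact_force: [0.1, 0.1, -1.2]
opening: 0.0
gripper_force: 0.0
```

Emit:
play_rows(rows=[[[-0.2,0,0.2,0,0,0,0],[-0.4,0,0.4,0,0,0,0],[-0.4,0,0.4,0,0,0,0]]])

```text
time_s: 6.53
position: [0.5392, -0.1213, -0.0117]
tool_rot: [-2.123, -1.43, -0.878]
contact_force: [0.0, 0.2, 0.1]
opening: 0.0002
gripper_force: 0.0
```

Emit:
play_rows(rows=[[[-0.2,0,0.2,0,0,0,0],[-0.4,0,0.4,0,0,0,0],[-0.4,0,0.4,0,0,0,0]]])

```text
time_s: 6.78
position: [0.5393, -0.1213, -0.0173]
tool_rot: [-2.123, -1.43, -0.878]
contact_force: [-0.3, -0.1, -0.1]
opening: -0.0003
gripper_force: 0.0
```

Emit:
play_rows(rows=[[[-0.2,0,0.2,0,0,0,0],[-0.3,0,0.3,0,0,0,0],[-0.3,0,0.3,0,0,0,0]]])

```text
time_s: 7.03
position: [0.5393, -0.1214, -0.0214]
tool_rot: [-2.123, -1.43, -0.878]
contact_force: [-0.4, 0.9, -0.4]
opening: 0.0002
gripper_force: 0.0
```

Emit:
play_rows(rows=[[[-0.1,0,0.1,0,0,0,0],[-0.2,0,0.2,0,0,0,0],[-0.2,0,0.2,0,0,0,0]]])

```text
time_s: 7.28
position: [0.5398, -0.1215, -0.0222]
tool_rot: [-2.123, -1.428, -0.881]
contact_force: [-4.5, -1.7, 9.4]
opening: -0.0001
gripper_force: 4.6
```

Emit:
play_rows(rows=[[[-0.1,0,0.1,0,0,0,0],[-0.2,0,0.2,0,0,0,0],[-0.2,0,0.2,0,0,0,0]]])

```text
time_s: 7.53
position: [0.54, -0.1214, -0.0223]
tool_rot: [-2.122, -1.424, -0.884]
contact_force: [-11.3, -5.3, 24.8]
opening: -0.0001
gripper_force: 12.2
```

The shut fingertips touch the table at a reported TCP height of z = -0.022. They sit about 41 mm behind the reported TCP, which agrees with the picture (tips at row 242). From here on I use the true tip, 41 mm back along z.

Emit:
play_rows(rows=[[[2,0,-2,0,0,0,0],[4,0,-4,0,0,0,2],[6,0,-6,0,0,0,4],[8,0,-8,0,0,0,6],[8,-3,-8,0,0,0,8.5],[8,-6,-8,0,0,0,8.5],[8,-6,-8,0,0,0,8.5],[8,-6,-8,0,0,0,8.5]]])

```text
time_s: 8.2
position: [0.4829, -0.0984, 0.0867]
tool_rot: [-2.123, -1.429, -0.878]
contact_force: [0.4, -0.9, 0.3]
opening: 0.083
gripper_force: 0.0
```

```bash
cat >> h.py <<'E'
def rt(P,F): # true tip target
    return rel(np.array(P)+.041*F[:,2],F)
E
python3 - <<'E'
from h import *
s=bot.sense();print(s['position'])
F=frame(67.9,45);U=np.array([.4908,-.082,.0225]);a=np.array([-.376,-.9265,0]);G=U+.031*a
im=snap('wrist');Q=eyes.place_of('pot','wrist');print([(np.round(d['xyz'],4),round(d['conf'],2)) for d in Q])
for r in eyes.regions_of('pot','wrist'):
    ys,xs=np.nonzero(r['pixels']);print(r['conf'],xs.mean(),ys.mean(),len(xs),xs.min(),xs.max(),ys.min(),ys.max())
E
python3 - <<'E'
from h import *
F=frame(67.9,45);U=np.array([.4908,-.082,.0225]);a=np.array([-.376,-.9265,0]);G=U+.031*a
print([proj('wrist',U+a*q).round(1) for q in (0,.034,.067)])
print(rt(G-.05*F[:,2],F),rt(G+.016*F[:,2],F))
E
```

```text
[ 0.48290725 -0.09837107  0.08667524]
[(array([ 0.5646, -0.0038,  0.0176]), 0.92), (array([ 0.4639, -0.0309,  0.0134]), 0.89), (array([ 0.4908, -0.0785,  0.0171]), 0.69), (array([0.5227, 0.1497, 0.0131]), 0.29)]
0.61 317.96657781423005 271.77793725651014 4877 288 348 222 316
0.6 280.70588235294116 173.9754010695187 1870 256 305 145 203
[array([315.1, 234.2]), array([314.9, 274.3]), array([314.7, 318.1])]
(array([-5.4 , -0.14,  2.78]), array([-0.17, -0.06,  0.02])) (array([-5.41, -0.12,  9.38]), array([-0.17, -0.06,  0.02]))
```

Emit:
play_rows(rows=[[[-2.7,0,0.7,0,0,0,8.5],[-5.4,0,1.5,0,0,0,8.5],[-5.4,0,3,0,0,0,8.5],[-5.4,0,5,0,0,0,8.5],[-5.4,0,7,0,0,0,8.5],[-5.4,0,9.4,0,0,0,8.5],[-5.4,0,9.4,0,0,0,8.5],[-5.4,0,9.4,0,0,0,8.5]]])

```text
time_s: 9.02
position: [0.4944, -0.072, -0.0187]
tool_rot: [-2.121, -1.431, -0.877]
contact_force: [0.8, -1.1, -0.5]
opening: 0.0851
gripper_force: 0.0
```

Emit:
play_rows(rows=[[[0,0,0,0,0,0,5],[0,0,0,0,0,0,2],[0,0,0,0,0,0,2],[0,0,0,0,0,0,2],[0,0,0,0,0,0,2],[0,0,0,0,0,0,2]]], squeeze=40)

```text
time_s: 9.52
position: [0.4954, -0.0742, -0.0171]
tool_rot: [-2.125, -1.432, -0.88]
contact_force: [-1.1, -3.1, 5.7]
opening: 0.043
gripper_force: 39.6
```

Emit:
play_rows(rows=[[[2,0,-2,0,0,0,2],[4,0,-4,0,0,0,2],[6,0,-6,0,0,0,2],[8.5,0,-8.5,0,0,0,2],[11,0,-11,0,0,0,2],[13,0,-13,0,0,0,2],[13,0,-13,0,0,0,2]]])

```text
time_s: 10.1
position: [0.4977, -0.0755, 0.1711]
tool_rot: [-2.127, -1.439, -0.885]
contact_force: [1.1, -0.3, -0.8]
opening: 0.0424
gripper_force: 40.9
```

```bash
cat >> h.py <<'E'
def fr2(psi,tau):
    """y azimuth psi, tool z tilted tau deg toward heading psi-90"""
    p,t=np.radians([psi,tau]);y=np.array([np.cos(p),np.sin(p),0]);h=np.array([np.sin(p),-np.cos(p),0])
    z=np.sin(t)*h-np.array([0,0,np.cos(t)]);return np.stack([np.cross(y,z),y,z],1)
E
python3 - <<'E'
from h import *
s=bot.sense();print(s['position'],s['opening'],s['gripper_force'],s['joints'])
T=R.from_rotvec(s['tool_rot']).as_matrix();print((T-fr2(-22.1,-45)).round(2).tolist())
im=snap('wrist');cv2.imwrite('pics/w5.png',im[:,:,::-1])
for r in eyes.regions_of('pot','wrist'):
    ys,xs=np.nonzero(r['pixels']);print(r['conf'],xs.mean(),ys.mean(),len(xs),xs.min(),xs.max(),ys.min(),ys.max())
print([(T.T@(d['xyz']-s['position']),round(d['conf'],2)) for d in eyes.place_of('pot','wrist')])
E
python3 - <<'E'
from h import *
s=bot.sense();T=R.from_rotvec(s['tool_rot']).as_matrix();p=s['position']
# expected pot in tool frame: G at tip-.016 z ; 
g=np.array([0,0,-.041-.016]);a=np.array([1,0,-1])/2**.5
F=fr2(-22.1,-45);print(F.T@np.array([-.376,-.9265,0]))
a=F.T@np.array([-.376,-.9265,0]);n=F.T@np.array([0,0,1.])
for q in (-.031,.010,.036): print([proj('wrist',p+T@(g+a*q+n*k)).round(0) for k in (-.021,0,.021)])
print('tgt tilt0',rel([.42,-.02,.24],fr2(-22.1,0)))
E
```

```text
[ 0.49768687 -0.07546872  0.17114806] 0.04239793189242186 40.91648804023862 [-0.74834201  0.21709014 -0.37912371  1.31112333  0.72285502  1.07534352]
[[-0.01, 0.0, 0.0], [0.0, 0.0, -0.0], [-0.0, 0.01, -0.0]]
0.81 338.29891304347825 182.10108695652173 920 320 359 163 202
0.69 268.0516129032258 237.46451612903226 155 261 272 225 245
0.61 315.3180187637969 280.25972682119203 14496 263 369 193 357
[(array([-0.0460561 ,  0.03663967,  0.17143404]), 0.86), (array([ 0.01994633,  0.00251137, -0.03171179]), 0.78), (array([-0.09216897, -0.04959529,  0.13156869]), 0.65)]
[-7.07028363e-01  1.97014591e-04 -7.07028363e-01]
[array([317., 233.]), array([317., 219.]), array([317., 201.])]
[array([317., 308.]), array([317., 303.]), array([317., 295.])]
[array([317., 366.]), array([317., 368.]), array([317., 371.])]
tgt tilt0 (array([ 6.79, -8.93, -3.73]), array([ -0.25, -45.02,   0.06]))
```

View pics/w5.png

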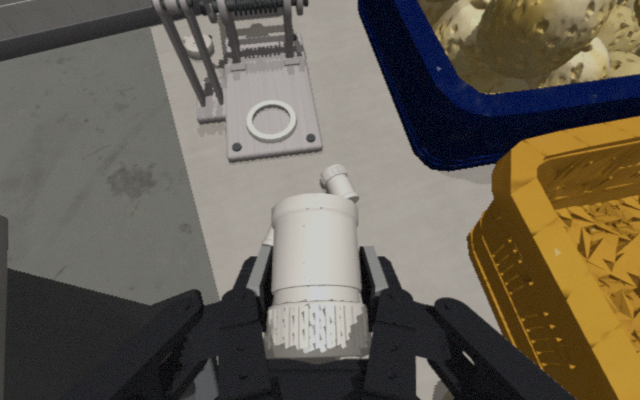

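The wrist view shows the pot held squarely at (315,280) with its lid toward the gripper. The nest ring is at (272,121).

Emit:
play_rows(rows=[[[1,-1.2,-1,0,-6,0,2],[2,-2.4,-2,0,-12,0,2],[3,-3.6,-3,0,-18,0,2],[4,-4.8,-3.5,0,-25,0,2],[5,-6,-3.7,0,-32,0,2],[6,-7.5,-3.7,0,-39,0,2],[6.8,-8.9,-3.7,0,-45,0,2],[6.8,-8.9,-3.7,0,-45,0,2]]])

```text
time_s: 10.92
position: [0.4196, -0.0146, 0.2403]
tool_rot: [-2.592, -1.768, 0.004]
contact_force: [0.1, 0.2, -1.0]
opening: 0.0427
gripper_force: 41.1
```

Run:
```python
from h import *
s=bot.sense();print(s['position'],s['opening'],s['joints'])
u=np.array([.0212,.0015,-.0322]);N=np.array([.517,.1465,.014])
F=fr2(115,45)
print('yaw',rel([.42,0,.26],fr2(115,0)))
print('above',N-F@u+[0,0,.1], 'final',N-F@u)
```

```text
[ 0.41956463 -0.01458652  0.24033451] 0.04267428955282083 [-1.90019675e-01 -1.14954243e-01 -3.51743211e-01  1.33886899e+00
  1.27765692e-03  1.75449874e+00]
yaw (array([ 1.37, -0.5 , -1.96]), array([-1.1000e-01, -3.5000e-01, -1.3641e+02]))
above [0.55185566 0.16109839 0.10622183] final [0.55185566 0.16109839 0.00622183]
```

Emit:
play_rows(rows=[[[0,0,-0.3,0,0,-7,2],[0,0,-0.6,0,0,-14,2],[0,0,-1,0,0,-21,2],[0,0,-1.3,0,0,-28,2],[0,0,-1.6,0,0,-35,2],[0,0,-2,0,0,-42,2],[0,0,-2,0,0,-49,2],[0,0,-2,0,0,-56,2]]])

```text
time_s: 11.58
position: [0.4198, -0.0201, 0.258]
tool_rot: [-1.463, -2.771, -0.001]
contact_force: [0.6, 0.3, -0.2]
opening: 0.0423
gripper_force: 41.2
```

Emit:
play_rows(rows=[[[0,0,0,0,0,-7,2],[0,0,0,0,0,-14,2],[0,0,0,0,0,-21,2],[0,0,0,0,0,-28,2],[0,0,0,0,0,-35,2],[0,0,0,0,0,-42,2],[0,0,0,0,0,-49,2],[0,0,0,0,0,-56,2]]])

```text
time_s: 12.25
position: [0.4195, -0.0201, 0.2576]
tool_rot: [0.009, -3.134, -0.007]
contact_force: [0.3, -0.4, -0.5]
opening: 0.0423
gripper_force: 41.2
```

Run:
```python
from h import *
s=bot.sense();print(s['position'],s['opening'],s['joints'])
print(rel([.50,.12,.16],fr2(115,45)))
```

```text
[ 0.41951967 -0.02006042  0.25763772] 0.042271016832979375 [-0.20420903 -0.11807732 -0.31853848  1.3787517   0.00281718 -0.2101122 ]
(array([-8.21, 13.91,  9.76]), array([ -9.36, -44.66, -23.52]))
```

Emit:
play_rows(rows=[[[-1,1.7,1.2,-1,-5.5,-3,2],[-2,3.4,2.4,-2,-11,-6,2],[-3,5,3.6,-3.5,-16.5,-9,2],[-4,7,5,-4.5,-22,-12,2],[-5,9,6,-6,-28,-15,2],[-6,10.5,7.3,-7,-33.5,-18,2],[-7,12,8.5,-8,-39,-20.5,2],[-8.2,13.9,9.8,-9.4,-44.7,-23.5,2]]])

```text
time_s: 12.92
position: [0.4998, 0.1186, 0.1604]
tool_rot: [-0.505, 2.312, 0.207]
contact_force: [1.0, 0.1, -2.3]
opening: 0.0423
gripper_force: 41.3
```

Emit:
play_rows(rows=[[[0,0,0,0,0,0,2],[0,0,0,0,0,0,2],[0,0,0,0,0,0,2]]])

```text
time_s: 13.17
position: [0.5025, 0.1173, 0.1634]
tool_rot: [-0.502, 2.316, 0.205]
contact_force: [0.4, -0.4, 0.6]
opening: 0.0423
gripper_force: 41.2
```

Run:
```python
from h import *
s=bot.sense();print(s['position'],s['opening'],s['joints'])
T=R.from_rotvec(s['tool_rot']).as_matrix()
u=np.array([.0212,.0015,-.0322]);print('under',s['position']+T@u,'axis',T@[-.707,0,-.707])
for cam in ('top','wrist','scene'):
    im=snap(cam,'x_%s.png'%cam)
    for n in ('pot','nest','hinge','catch_pivot'): print(cam,n,[(np.round(d['xyz'],4),round(d['conf'],2)) for d in eyes.place_of(n,cam)][:4])
```

```text
[0.5025367  0.11731409 0.16336828] 0.042275275083965703 [-0.15023786 -0.36108148 -0.96369294  0.27352852  0.3930828  -0.43297667]
under [0.46755404 0.10309725 0.17128188] axis [0.00271782 0.0028327  0.99984128]
top pot [(array([0.4685, 0.0977, 0.1697]), 0.9), (array([ 0.4664, -0.0286,  0.0164]), 0.69), (array([ 0.5672, -0.0068,  0.0153]), 0.57)]
top nest []
top hinge [(array([0.5468, 0.281 , 0.1021]), 0.77), (array([5.513e-01, 2.797e-01, 2.000e-04]), 0.16)]
top catch_pivot [(array([0.4513, 0.2185, 0.1553]), 0.65)]
wrist pot [(array([ 0.5644, -0.0077,  0.0168]), 0.94), (array([0.4692, 0.0937, 0.1689]), 0.88)]
wrist nest [(array([0.5196, 0.1457, 0.0137]), 0.91)]
wrist hinge [(array([0.5525, 0.273 , 0.0975]), 0.66)]
wrist catch_pivot [(array([0.4527, 0.2228, 0.1543]), 0.89)]
scene pot [(array([0.4679, 0.0999, 0.1732]), 0.67), (array([ 0.4675, -0.0278,  0.0193]), 0.66), (array([0.4579, 0.2509, 0.1844]), 0.5), (array([ 0.5655, -0.0054,  0.0146]), 0.39)]
scene nest [(array([0.5163, 0.1492, 0.0144]), 0.56), (array([ 0.5881, -0.2441, -0.0038]), 0.15)]
scene hinge [(array([0.5545, 0.2809, 0.0975]), 0.88)]
scene catch_pivot [(array([0.4546, 0.2183, 0.1549]), 0.85), (array([0.5642, 0.3282, 0.2224]), 0.7)]
```

Run:
```python
from h import *
s=bot.sense();F=fr2(115,45)
print(rel(s['position']+[.049,.049,0],F),rel(s['position']+[.049,.049,-.13],F))
```

```text
(array([-4.6 ,  2.43,  4.58]), array([-0.43, -0.11, -0.29])) (array([ 4.57,  2.45, 13.79]), array([-0.43, -0.11, -0.29]))
```

Emit:
play_rows(rows=[[[-2.3,1.2,2.3,0,0,0,2],[-4.6,2.4,4.6,-0.4,0,-0.3,2],[-2.6,2.4,6.6,-0.4,0,-0.3,2],[-0.6,2.4,8.6,-0.4,0,-0.3,2],[1.4,2.4,10.6,-0.4,0,-0.3,2],[3.4,2.4,12.6,-0.4,0,-0.3,2],[4.6,2.4,13.8,-0.4,0,-0.3,2],[4.6,2.4,13.8,-0.4,0,-0.3,2]]])

```text
time_s: 14.58
position: [0.5469, 0.1665, 0.0273]
tool_rot: [-0.513, 2.322, 0.214]
contact_force: [-0.3, -0.1, -1.8]
opening: 0.0423
gripper_force: 41.3
```

Run:
```python
from h import *
s=bot.sense();print(s['position'],s['contact_force'])
T=R.from_rotvec(s['tool_rot']).as_matrix();print(T@[-.707,0,-.707])
for cam in ('top','wrist','scene'):
    im=snap(cam,'y_%s.png'%cam)
    for n in ('pot','nest'): print(cam,n,[(np.round(d['xyz'],4),round(d['conf'],2)) for d in eyes.place_of(n,cam)][:3])
a=cv2.imread('pics/y_wrist.png')[:,120:520];b=cv2.imread('pics/y_scene.png')[250:310,265:330]
b=cv2.resize(b,(390,360),interpolation=cv2.INTER_CUBIC);b=cv2.copyMakeBorder(b,0,40,0,0,cv2.BORDER_CONSTANT)
cv2.imwrite('pics/y.png',np.hstack([a,b]))
```

```text
[0.54692138 0.16651445 0.02727432] [-0.29489591 -0.12750129 -1.83955476]
[0.01198606 0.00158996 0.99977588]
top pot [(array([ 0.4672, -0.0276,  0.0191]), 0.75), (array([ 0.5678, -0.0069,  0.0167]), 0.5), (array([ 0.4844, -0.3789, -0.0021]), 0.19)]
top nest [(array([0.5152, 0.1491, 0.0113]), 0.97), (array([ 0.5508,  0.2828, -0.0024]), 0.31)]
wrist pot [(array([0.5164, 0.1484, 0.0365]), 0.92)]
wrist nest [(array([0.5207, 0.1494, 0.0096]), 0.7)]
scene pot [(array([0.5184, 0.1495, 0.0445]), 0.55), (array([ 0.5647, -0.003 ,  0.015 ]), 0.38)]
scene nest [(array([0.5174, 0.1479, 0.0134]), 0.79)]
```

View pics/y.png

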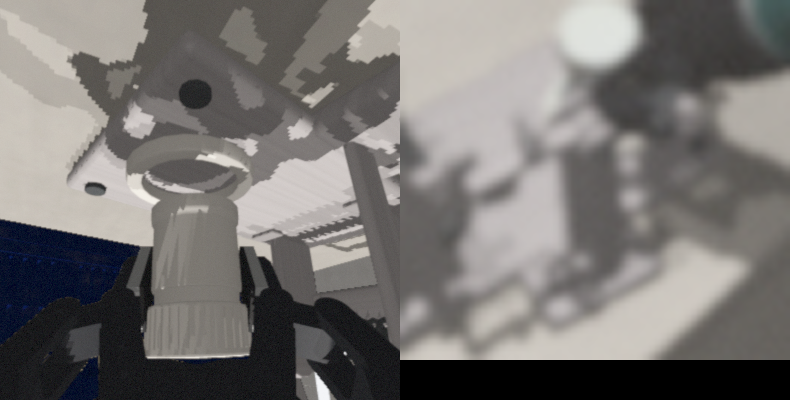

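In the wrist view (upside down) the pot foot is centred at column ≈316 and the ring at ≈308, row 170. So the nest is still about 4.5 mm to the tool's -y side. I'll work out the correction.

Run:
```python
from h import *
im=cv2.imread('pics/y_wrist.png');g=im.astype(int).mean(2)
s=bot.sense();T=R.from_rotvec(s['tool_rot']).as_matrix();h=np.array([.906,.423,0]);y=np.array([-.423,.906,0])
for v in (165,170,175): print(v,ray('wrist',(308.5,v),.023))
N=np.array([.5172,.1474,0])
def circ(c,r,z): 
    a=np.linspace(0,2*np.pi,60);P=np.array([proj('wrist',[c[0]+r*np.cos(t),c[1]+r*np.sin(t),z]) for t in a]);return P[:,0].min(),P[:,0].max(),P[:,1].min(),P[:,1].max()
print('ring',np.round(circ(N,.036,.023)),'base',np.round(circ(N,.036,.014)))
for z in (.035,.039,.043): print('foot',z,np.round(circ([.5175,.149],.0225,z)))
for z in (.102,.106,.110): print('lidtop',z,np.round(circ([.5175,.149],.0225,z)))
for v in range(186,216,3): print(v,g[v,306:330:3].astype(int))
for v in range(345,365,3): print(v,g[v,306:330:3].astype(int))
```

```text
165 [0.5026784  0.13922071 0.023     ]
170 [0.50707469 0.1411394  0.023     ]
175 [0.51172543 0.14316915 0.023     ]
ring [244. 379. 142. 208.] base [246. 378. 125. 196.]
foot 0.035 [271. 357. 182. 218.]
foot 0.039 [270. 357. 189. 224.]
foot 0.043 [270. 358. 197. 231.]
lidtop 0.102 [261. 366. 341. 343.]
lidtop 0.106 [260. 366. 352. 353.]
lidtop 0.11 [259. 367. 361. 366.]
186 [124 120 117 120 120 124 121 123]
189 [205 199 189 154 129 122 120 108]
192 [188 183 185 175 176 158 123  89]
195 [118 124 123 118 123 119 119 120]
198 [122 127 120 120 122 122 119 120]
201 [126 128 128 126 125 122 121 121]
204 [131 130 131 131 129 130 130 126]
207 [174 177 177 176 177 176 173 166]
210 [181 184 180 179 151 152 178 154]
213 [146 143 141 140 122 118 130 120]
345 [117 126 127 127 119 122 124 121]
348 [129 128 129 126 128 127 127 122]
351 [130 133 132 118 125 129 123 118]
354 [137 142 142 141 142 141 142 141]
357 [219 221 219 220 221 192 196 178]
360 [21 27 18 22 24 28 27 24]
363 [18 16 19 22 11 21 27 27]
```

Run:
```python
from h import *
g=cv2.imread('pics/y_wrist.png').astype(int).mean(2)
for v in (155,163,170,177):
    print(v,'L',g[v,238:266:2].astype(int),'R',g[v,350:390:2].astype(int))
for c in (300,308,316): print(c,g[128:200:3,c].astype(int))
m=[r for r in eyes.regions_of('nest','wrist')]
for r in m:
    ys,xs=np.nonzero(r['pixels']);print(r['conf'],len(xs),xs.min(),xs.max(),ys.min(),ys.max())
```

```text
155 L [ 89  88  86  87  87  86 105 113 113 113 114 116 115 118] R [150 143 140 135 132 133 123 119 124 154 178 168 122 121 120 123 120 124
 119 121]
163 L [182 182 181 179 139 109 110 114 114 111 111 111 113 110] R [214 215 215 215 211 197 160 130 121 133 125 117 119 119 121 122 120 122
 119 122]
170 L [204 203 203 203 141 111 109 112 109 110 111 112 109 110] R [112 109 108 109 110 110 149 189 201 185 125 121 120 124 122 122 120 120
 117 121]
177 L [203 201 201 200 173 212 214 215 214 215 214 209 146 100] R [103  89  86  96 109 109 108 112 129 146 149 130 120 123 122 122 123 122
 121 124]
300 [ 80  85 106 120 120 119 120 124 114 109 104  83  86  89  88  86  87  88
  91 131 204 190 110 117]
308 [102  85 109 121 120 120 120 124 111 110 103  87  88  86  86  88  86  90
  88 114 179 203 126 125]
316 [121  92 101 116 119 119 119 124 112 110 180  88  87  89  86  85  87  87
  91 120 123 196 122 121]
0.87 71646 186 639 29 399
```

Run:
```python
from h import *
s=bot.sense();F=fr2(115,45.5)
for dz in (0,-.014,-.024): print(rel(s['position']+[.0036,-.0031,dz],F))
```

```text
(array([-0.14, -0.43,  0.14]), array([-0.07, -0.48,  0.06]))
(array([ 0.85, -0.43,  1.13]), array([-0.07, -0.48,  0.06]))
(array([ 1.56, -0.43,  1.84]), array([-0.07, -0.48,  0.06]))
```

Emit:
play_rows(rows=[[[-0.1,-0.4,0.1,0,-0.5,0,2],[-0.1,-0.4,0.1,0,-0.5,0,2],[0.4,-0.4,0.6,0,-0.5,0,2],[0.85,-0.4,1.1,0,-0.5,0,2],[0.85,-0.4,1.1,0,-0.5,0,2]]])

```text
time_s: 15.5
position: [0.5534, 0.1634, 0.0177]
tool_rot: [-0.51, 2.306, 0.213]
contact_force: [-0.1, -0.5, -1.7]
opening: 0.0418
gripper_force: 41.3
```

Emit:
play_rows(rows=[[[0.2,0,0.2,0,0,0,2],[0.3,0,0.3,0,0,0,2],[0.3,0,0.3,0,0,0,2]]])

```text
time_s: 15.75
position: [0.5544, 0.1637, 0.0148]
tool_rot: [-0.511, 2.304, 0.213]
contact_force: [-0.6, 1.1, -0.1]
opening: 0.0421
gripper_force: 41.3
```

Run:
```python
from h import *
s=bot.sense();print(s['position'],s['contact_force'],s['opening'])
snap('wrist','z.png')
g=cv2.imread('pics/z.png').astype(int).mean(2)
for v in (140,150,160,170,180,190): print(v,'L',g[v,230:290:3].astype(int),'R',g[v,340:400:3].astype(int))
```

```text
[0.55439827 0.16366192 0.01476217] [-0.62035761  1.14054179 -0.09640636] 0.042117116320895064
140 L [ 83  85  83  83  83  81  90 109  98  94  97  92  88  90  85  86  86  85
  86  82] R [ 42  76  87  87  86  84  90  82  83  94 115 117 120 121 121 121 118 116
 116 118]
150 L [ 83  83  83  94 112 126 148 167 179 187 155 118 119 118 116 120 121 122
 118 120] R [ 84  86  86  84  84  81  85  81  85  83  85 117 120 120 118 115 116 117
 118  84]
160 L [ 85  87  89 138 176 182 186 197 201 203 201 197 120 115 119 122 120 118
 119 120] R [85 85 87 84 86 86 84 86 84 86 84 80 83 84 82 85 85 88 84 83]
170 L [ 85  90  88  87 139 176 190 202 179 179  95  87  85  85  86  83  86  86
  87  87] R [84 87 85 86 83 79 86 83 85 82 86 83 81 86 87 86 84 84 82 83]
180 L [ 86  86  87  84  84  87  86  83  85  85  83  93 107 112 116 117 114 115
 113 115] R [117 119 115 116 114 132 127 125 119 121 157 186 124 118 119 116 116 117
 117 119]
190 L [ 93  86  84  87  82  86  87  94 107 109 113 113 115 116 115 116 116 117
 115 111] R [212 207 199 180 169 161 137 143 138 133 132 126 115 117 112 117 118 117
 119 121]
```

Run:
```python
from h import *
s=bot.sense();F=fr2(115,45)
T=R.from_rotvec(s['tool_rot']).as_matrix();print(s['position'],T@[-.707,0,-.707])
print(rel([.5505,.1634,s['position'][2]],F))
```

```text
[0.5544777  0.16372387 0.01493143] [-0.00643399 -0.00240014  0.99982541]
(array([ 0.26,  0.14, -0.27]), array([-0.03,  0.39,  0.01]))
```

Emit:
play_rows(rows=[[[0.26,0.14,-0.27,0,0.4,0,2],[0.26,0.14,-0.27,0,0.4,0,2],[0.26,0.14,-0.27,0,0.4,0,2],[0.26,0.14,-0.27,0,0.4,0,2]]])

```text
time_s: 16.13
position: [0.551, 0.1635, 0.0157]
tool_rot: [-0.512, 2.309, 0.211]
contact_force: [-0.5, -0.0, -0.0]
opening: 0.0424
gripper_force: 40.8
```

Run:
```python
from h import *
s=bot.sense();T=R.from_rotvec(s['tool_rot']).as_matrix();print(s['position'],T@[-.707,0,-.707],s['contact_force'])
for cam in ('scene','wrist'):
  snap(cam,'z_%s.png'%cam)
  for n in ('pot','nest'): print(cam,n,[(np.round(d['xyz'],4),round(d['conf'],2)) for d in eyes.place_of(n,cam)][:2])
g=cv2.imread('pics/z_wrist.png').astype(int).mean(2)
for v in (180,184,188,192): print(v,'L',g[v,250:276:2].astype(int),'R',g[v,356:386:2].astype(int))
for c in (290,300,310,316): print(c,g[130:240:3,c].astype(int))
for v in (206,212,218): print(v,'L',g[v,255:285:2].astype(int),'R',g[v,345:375:2].astype(int))
```

```text
[0.55096237 0.16349502 0.01568491] [-1.55926781e-03  4.56903841e-04  9.99847668e-01] [-0.46331489 -0.00840673 -0.00261711]
scene pot [(array([ 0.5638, -0.0025,  0.0174]), 0.65), (array([0.5162, 0.1482, 0.0244]), 0.62)]
scene nest [(array([0.5196, 0.1476, 0.0173]), 0.76), (array([ 0.4893, -0.3807, -0.0014]), 0.43)]
wrist pot [(array([0.5179, 0.1433, 0.0177]), 0.97)]
wrist nest [(array([0.522 , 0.1489, 0.0173]), 0.86)]
180 L [ 81  85  82  85  83  85  91 102 114 111 112 115 114] R [124 121 116 106 164 177 178 178 154 114 115 119 117 120 119]
184 L [ 85  86  88  95 108 112 113 113 110 114 115 113 114] R [132 130 127 124 122 118 111 103  92 108 118 119 121 117 115]
188 L [ 85 117 112 109 109 111 113 113 111 114 116 113 113] R [129 136 132 130 129 126 124 117 108 106 118 121 120 119 119]
192 L [129 110 111 110 112 114 113 113 112 116 116 118 115] R [149 146 140 138 135 132 132 124 107 108 113 116 118 118 117]
290 [ 83  87  87  86 117 118 122 119 121 118 114  84  83  82  99 113 118 114
 118 116 114 109 109 114 113 114 116 123 154 133 130 129 131 130 130 128
 130]
300 [ 83  86  88  86  85 118 118 119 120 118 120  84  84  86 112 115 120 118
 117 122 109 107 111 117 116 118 142 179 144 130 127 127 130 126 128 127
 128]
310 [ 39  38  37  40  40  39  96 114 120 120 117 118  87  82 117 119 117 119
 119 127 112 204 133 120 124 141 183 170 129 123 120 119 116 118 122 122
 121]
316 [ 41  39  35  39  42  30  40  98 105 119 121 115  93  84 115 116 120 118
 119 125 202 211 142 122 122 140 181 164 120 117 117 115 117 114 116 115
 115]
206 L [201 118 106 108 108 107 105 114 119 114 109 108 108 113 110] R [111 111 112 112 110 107 101 101 107 107 109 117 128 107 108]
212 L [206 118 106 107 107 100 101 102 101 106 110 111 109 112 114] R [114 113 111 109 106 107 101  99 103 103 105 105 107 108 131]
218 L [212 212 182 110 107 103 104 105 105 108 107 112 110 113 116] R [113 113 114 110 111 108 105 101 102 119 141 134 144 148 150]
```

Emit:
play_rows(rows=[[[0.15,0,0.15,0,0,0,2],[0.3,0,0.3,0,0,0,2],[0.3,0,0.3,0,0,0,2],[0.3,0,0.3,0,0,0,2]]])

```text
time_s: 16.77
position: [0.5508, 0.1633, 0.0107]
tool_rot: [-0.512, 2.31, 0.211]
contact_force: [4.2, 0.7, -0.5]
opening: 0.0423
gripper_force: 40.6
```

Emit:
play_rows(rows=[[[0.15,0,0.15,0,0,0,2],[0.3,0,0.3,0,0,0,2],[0.3,0,0.3,0,0,0,2],[0.3,0,0.3,0,0,0,2]]])

```text
time_s: 17.1
position: [0.5524, 0.1639, 0.0084]
tool_rot: [-0.512, 2.305, 0.212]
contact_force: [-0.9, -0.7, 7.9]
opening: 0.0427
gripper_force: 40.6
```

Emit:
play_rows(rows=[[[-0.15,0,0.15,0,0,0,2],[-0.15,0,0.15,0,0,0,2],[0,0,0.3,0,0,0,2],[0,0,0.3,0,0,0,2]]])

```text
time_s: 17.43
position: [0.5536, 0.1644, 0.0059]
tool_rot: [-0.512, 2.306, 0.211]
contact_force: [-3.4, -2.1, 12.2]
opening: 0.0423
gripper_force: 41.4
```

Run:
```python
from h import *
s=bot.sense();T=R.from_rotvec(s['tool_rot']).as_matrix();print(s['position'],T@[-.707,0,-.707],s['contact_force'],s['wrist_torque'])
for cam in ('scene','wrist','top'):
  snap(cam,'v_%s.png'%cam)
  for n in ('pot','nest'): print(cam,n,[(np.round(d['xyz'],4),round(d['conf'],2)) for d in eyes.place_of(n,cam)][:2])
```

```text
[0.55362136 0.16442086 0.0059057 ] [-4.19360158e-03 -2.14520440e-04  9.99840171e-01] [-3.44973165 -2.12570008 12.20093547] [ 0.12843406 -0.27664579 -0.04320997]
scene pot [(array([ 0.564 , -0.0071,  0.0151]), 0.62), (array([0.5168, 0.1478, 0.0155]), 0.51)]
scene nest [(array([0.515 , 0.1507, 0.0133]), 0.78)]
wrist pot [(array([0.5169, 0.1424, 0.0107]), 0.93)]
wrist nest [(array([0.5203, 0.1482, 0.0113]), 0.58)]
top pot [(array([0.5172, 0.1453, 0.0167]), 0.58), (array([ 0.5649, -0.0042,  0.0164]), 0.55)]
top nest [(array([0.52  , 0.1449, 0.0114]), 0.93)]
```

Emit:
play_rows(rows=[[[0.15,0,0.05,0,0,0,2],[0.2,0,0.1,0,0,0,2],[0.2,0,0.1,0,0,0,2]]])

```text
time_s: 18.13
position: [0.5532, 0.1642, 0.004]
tool_rot: [-0.512, 2.306, 0.211]
contact_force: [-3.8, -3.4, 11.5]
opening: 0.0421
gripper_force: 41.2
```

Emit:
play_rows(rows=[[[0.2,0,0,0,0,0,2],[0.25,0,0.05,0,0,0,2],[0.25,0,0.05,0,0,0,2]]])

```text
time_s: 18.38
position: [0.5537, 0.1643, 0.004]
tool_rot: [-0.513, 2.3, 0.212]
contact_force: [-7.4, -2.5, 20.4]
opening: 0.0425
gripper_force: 40.6
```

Emit:
play_rows(rows=[[[-0.2,0,-0.1,0,0,0,2],[-0.2,0,-0.1,0,0,0,2],[-0.2,0,-0.1,0,0,0,4.4],[-0.2,0,-0.1,0,0,0,4.8],[-0.2,0,-0.1,0,0,0,5.4],[-0.2,0,-0.1,0,0,0,5.4],[-0.2,0,-0.1,0,0,0,5.4]]])

```text
time_s: 18.97
position: [0.5499, 0.1637, 0.0013]
tool_rot: [-0.512, 2.312, 0.212]
contact_force: [0.5, 0.6, 0.4]
opening: 0.0542
gripper_force: 0.0
```

Run:
```python
from h import *
s=bot.sense();T=R.from_rotvec(s['tool_rot']).as_matrix();print(s['position'],s['contact_force'],s['opening'],s['gripper_force'],s['joints'])
for cam in ('scene','wrist','top'):
  snap(cam,'u_%s.png'%cam)
  for n in ('pot','nest'): print(cam,n,[(np.round(d['xyz'],4),round(d['conf'],2)) for d in eyes.place_of(n,cam)][:2])
for r in eyes.regions_of('pot','wrist'):
    m=r['pixels'];ys,xs=np.nonzero(m);print(r['conf'],xs.min(),xs.max(),ys.min(),ys.max(),[ (v,np.nonzero(m[v])[0].min(),np.nonzero(m[v])[0].max()) for v in range(ys.min()+5,ys.max()-3,20)])
```

```text
[0.54992727 0.16366518 0.0012522 ] [0.46822726 0.64517126 0.40373365] 0.054201747578348176 0.0 [ 0.0015709   0.17403326 -1.06131813 -0.39899725  0.30171873 -0.31753866]
scene pot [(array([ 0.5645, -0.0051,  0.015 ]), 0.55), (array([0.515 , 0.1467, 0.0158]), 0.54)]
scene nest [(array([0.5171, 0.1446, 0.0168]), 0.92)]
wrist pot [(array([0.5168, 0.1442, 0.0084]), 0.83)]
wrist nest [(array([0.5217, 0.1507, 0.0144]), 0.67)]
top pot [(array([ 0.4674, -0.0297,  0.019 ]), 0.74), (array([0.5166, 0.1448, 0.0148]), 0.7)]
top nest [(array([0.5152, 0.1455, 0.0117]), 0.97), (array([0.5691, 0.3621, 0.3051]), 0.6)]
0.81 0 100 186 261 [(191, np.int64(0), np.int64(43)), (211, np.int64(0), np.int64(100)), (231, np.int64(0), np.int64(96)), (251, np.int64(0), np.int64(89))]
0.66 258 366 224 361 [(229, np.int64(274), np.int64(351)), (249, np.int64(271), np.int64(355)), (269, np.int64(271), np.int64(356)), (289, np.int64(268), np.int64(357)), (309, np.int64(267), np.int64(358)), (329, np.int64(260), np.int64(365)), (349, np.int64(259), np.int64(366))]
```

Run:
```python
from h import *
for c in ([.5165,.1455],[.519,.147]):
  for z in (.081,.086,.090):
    a=np.linspace(0,6.28,60);P=np.array([proj('wrist',[c[0]+.0225*np.cos(t),c[1]+.0225*np.sin(t),z]) for t in a]);print(c,z,P.min(0).round(),P.max(0).round())
s=bot.sense();F=fr2(115,45);d=F[:,2];print(rel(s['position']-.03*d,F),rel(s['position']-.12*d+[0,0,.06],F))
```

```text
[0.5165, 0.1455] 0.081 [257. 369.] [366. 377.]
[0.5165, 0.1455] 0.086 [256. 381.] [367. 394.]
[0.5165, 0.1455] 0.09 [255. 391.] [368. 408.]
[0.519, 0.147] 0.081 [259. 369.] [366. 376.]
[0.519, 0.147] 0.086 [258. 381.] [367. 393.]
[0.519, 0.147] 0.09 [257. 390.] [367. 406.]
(array([ 0., -0., -3.]), array([-0.03, -0.  ,  0.02])) (array([-4.240e+00, -1.000e-02, -1.624e+01]), array([-0.03, -0.  ,  0.02]))
```

The pot is seated: its lid top is at row 361, which fits a top at or below 81 mm, and the silhouette is symmetric. I'll open a bit more and retreat along the tool axis.

Emit:
play_rows(rows=[[[0,0,0,0,0,0,6.5],[0,0,0,0,0,0,6.5],[0,0,-1.5,0,0,0,6.5],[0,0,-3,0,0,0,6.5],[0,0,-6,0,0,0,6.5],[0,0,-9,0,0,0,6.5],[-2,0,-12,0,0,0,6.5],[-4,0,-16,0,0,0,6.5]]])

```text
time_s: 20.13
position: [0.4704, 0.1286, 0.138]
tool_rot: [-0.511, 2.318, 0.215]
contact_force: [1.7, -0.5, -0.6]
opening: 0.0652
gripper_force: 0.0
```

Run:
```python
from h import *
s=bot.sense();print(s['time_s'],s['position'],s['contact_force'],s['joints'])
pts={}
for cam in ('scene','wrist','top'):
  snap(cam)
  for n in ('pot','hinge','grip','catch_tab','catch_pivot'): print(cam,n,[(np.round(d['xyz'],4),round(d['conf'],2)) for d in eyes.place_of(n,cam)][:3])
```

```text
20.1333 [0.470403   0.12859573 0.13798387] [ 1.6565058  -0.50999103 -0.63876713] [-0.13503369 -0.39644691 -1.04163876  0.23392211  0.39158948 -0.42674932]
scene pot [(array([0.5149, 0.1448, 0.018 ]), 0.5), (array([ 0.5652, -0.0045,  0.0148]), 0.4)]
scene hinge [(array([0.5516, 0.2795, 0.1007]), 0.66)]
scene grip [(array([0.5717, 0.3624, 0.2963]), 0.68)]
scene catch_tab [(array([0.4578, 0.252 , 0.1865]), 0.59)]
scene catch_pivot []
wrist pot [(array([0.5184, 0.1428, 0.0068]), 0.95), (array([ 0.5652, -0.0017,  0.0175]), 0.74)]
wrist hinge [(array([0.5501, 0.2747, 0.0982]), 0.64)]
wrist grip []
wrist catch_tab [(array([0.4597, 0.254 , 0.1921]), 0.72)]
wrist catch_pivot [(array([0.4498, 0.2224, 0.1544]), 0.62), (array([ 0.5538,  0.2797, -0.0009]), 0.16)]
top pot [(array([ 0.5675, -0.0072,  0.0154]), 0.76), (array([0.5184, 0.146 , 0.0155]), 0.63), (array([ 0.4649, -0.0297,  0.0183]), 0.45)]
top hinge [(array([0.5458, 0.28  , 0.0986]), 0.76), (array([0.4619, 0.2524, 0.1924]), 0.66)]
top grip [(array([0.568 , 0.3618, 0.3013]), 0.67), (array([ 0.4834, -0.3796, -0.0007]), 0.19)]
top catch_tab [(array([0.4621, 0.2524, 0.1953]), 0.7)]
top catch_pivot []
```

Run:
```python
from h import *
print(rel([.44,.14,.26],fr2(76,0)))
```

```text
(array([ -6.52,   2.53, -10.31]), array([15.27, 43.19, 36.94]))
```

Emit:
play_rows(rows=[[[-1,0.3,-2,1,3,3,5],[-2,0.7,-4,3,9,8,3],[-3,1,-6,5,15,13,0],[-4,1.5,-8,7.5,21,18,0],[-5.5,2,-9,9.5,27,23,0],[-6.5,2.5,-10.3,11.5,33,28,0],[-6.5,2.5,-10.3,13.5,38.5,33,0],[-6.5,2.5,-10.3,15.3,43.2,36.9,0]]])

```text
time_s: 21.7
position: [0.4418, 0.1409, 0.2631]
tool_rot: [0.305, 3.067, 0.021]
contact_force: [0.6, 0.3, -0.6]
opening: -0.0005
gripper_force: 0.0
```

Emit:
play_rows(rows=[[[0,0,0,0,0,0,0],[0,0,0,0,0,0,0],[0,0,0,0,0,0,0]]])

```text
time_s: 21.95
position: [0.4395, 0.1395, 0.2593]
tool_rot: [0.3, 3.069, 0.02]
contact_force: [-0.9, -0.3, 0.1]
opening: -0.0003
gripper_force: 0.0
```

Run:
```python
from h import *
s=bot.sense();print(s['position'],s['joints']);F=fr2(76,0)
print(rel([.466,.279,.25],F),rel([.466,.279,.143],F))
```

```text
[0.43946429 0.13954983 0.25931641] [ 0.16914075 -0.09474917 -0.29607404  1.31048728 -0.00277807  0.36403929]
(array([ 0.16, 14.18,  1.19]), array([1.13, 3.19, 2.83])) (array([ 0.76, 13.98, 11.87]), array([1.13, 3.19, 2.83]))
```

Emit:
play_rows(rows=[[[0,3,0,1,3,2.8,0],[0.1,6,0.2,1.1,3.2,2.8,0],[0.1,9,0.4,1.1,3.2,2.8,0],[0.2,12,0.8,1.1,3.2,2.8,0],[0.2,14.2,1.2,1.1,3.2,2.8,0],[0.2,14.2,1.2,1.1,3.2,2.8,0],[0.2,14.2,1.2,1.1,3.2,2.8,0]]])

```text
time_s: 22.53
position: [0.4648, 0.2794, 0.2505]
tool_rot: [0.38, 3.118, 0.001]
contact_force: [0.4, 0.3, -0.3]
opening: -0.0003
gripper_force: 0.0
```

Run:
```python
from h import *
s=bot.sense();print(s['position'],s['joints'],s['contact_force']);F=fr2(76,0)
print(rel([.466,.279,.143],F))
snap('wrist');print([(np.round(d['xyz'],4),round(d['conf'],2)) for n in ('catch_tab','catch_pivot') for d in eyes.place_of(n,'wrist')])
```

```text
[0.46480766 0.27937613 0.25049262] [ 4.21865837e-01  1.03224380e-01 -1.13878644e-01  1.35295170e+00
  1.82976522e-04  6.64439818e-01] [ 0.39360827  0.29089413 -0.25088569]
(array([-1.200e-01, -1.000e-02,  1.075e+01]), array([0.03, 0.03, 0.1 ]))
[(array([0.4599, 0.2522, 0.1929]), 0.56), (array([0.4533, 0.2215, 0.1556]), 0.79), (array([5.551e-01, 2.784e-01, 1.000e-04]), 0.52)]
```

Descend behind the tab, then push it to the front (tool -y).

Emit:
play_rows(rows=[[[-0.1,0.2,3,0,0,0,0],[-0.1,0.2,6,0,0,0,0],[-0.1,0.2,8,0,0,0,0],[-0.1,0.2,9.5,0,0,0,0],[-0.1,0.2,10.7,0,0,0,0],[-0.1,0.2,10.7,0,0,0,0],[-0.1,0.2,10.7,0,0,0,0]]])

```text
time_s: 23.27
position: [0.4676, 0.2805, 0.1437]
tool_rot: [0.385, 3.118, 0.001]
contact_force: [-0.6, 0.5, 1.4]
opening: 0.0001
gripper_force: 0.0
```

Emit:
play_rows(rows=[[[0,-0.5,0,0,0,0,0],[0,-1,0,0,0,0,0],[0,-1.5,0,0,0,0,0],[0,-2,0,0,0,0,0],[0,-2,0,0,0,0,0]]])

```text
time_s: 23.68
position: [0.465, 0.2647, 0.1467]
tool_rot: [0.382, 3.114, 0.016]
contact_force: [0.4, 6.2, 5.2]
opening: -0.0001
gripper_force: 4.1
```

Emit:
play_rows(rows=[[[0,-0.5,0,0,0,0,0],[0,-1,0,0,0,0,0],[0,-1.5,0,0,0,0,0],[0,-2,0,0,0,0,0],[0,-2.4,0,0,0,0,0],[0,-2.4,0,0,0,0,0]]])

```text
time_s: 24.18
position: [0.4649, 0.2507, 0.1543]
tool_rot: [0.376, 3.105, 0.049]
contact_force: [-4.1, 21.5, 28.1]
opening: 0.0
gripper_force: 24.3
```

Run:
```python
from h import *
s=bot.sense();print(s['position'],s['contact_force'])
for cam in ('wrist','top','scene'):
  snap(cam);print(cam,[(n,np.round(d['xyz'],4),round(d['conf'],2)) for n in ('catch_tab','catch_pivot','grip') for d in eyes.place_of(n,cam)[:2]])
```

```text
[0.46485526 0.2506716  0.15431255] [-4.07411168 21.4814609  28.05075982]
wrist [('catch_tab', array([0.4591, 0.2444, 0.2009]), 0.64), ('catch_pivot', array([0.4527, 0.221 , 0.1557]), 0.79)]
top [('catch_tab', array([0.459 , 0.2407, 0.2009]), 0.54), ('catch_pivot', array([0.4508, 0.2181, 0.1533]), 0.94), ('grip', array([0.5696, 0.3637, 0.3013]), 0.66)]
scene [('catch_tab', array([0.4576, 0.2406, 0.1971]), 0.58), ('catch_pivot', array([0.4572, 0.2208, 0.1518]), 0.76), ('grip', array([0.5683, 0.3624, 0.2995]), 0.58), ('grip', array([0.5641, 0.3317, 0.2227]), 0.49)]
```

The catch has turned about 0.3 rad (tab at z 0.200) and the tool is being dragged up by friction on the tab. I'll raise the tip along the tab's arc while pushing on.

Emit:
play_rows(rows=[[[0,0,-1,0,0,0,0],[0,0.3,-1.5,0,0,0,0],[0,-0.2,-1.7,0,0,0,0],[0,-0.7,-1.8,0,0,0,0],[0,-1.2,-1.8,0,0,0,0],[0,-1.7,-1.7,0,0,0,0],[0,-2.2,-1.6,0,0,0,0],[0,-2.2,-1.6,0,0,0,0]]])

```text
time_s: 25.45
position: [0.4541, 0.2156, 0.1623]
tool_rot: [0.385, 3.112, -0.0]
contact_force: [-1.2, -3.6, 14.7]
opening: -0.0
gripper_force: 6.0
```

Run:
```python
from h import *
s=bot.sense();print(s['position'],s['contact_force'])
for cam in ('wrist','top','scene'):
  snap(cam);print(cam,[(n,np.round(d['xyz'],4),round(d['conf'],2)) for n in ('catch_tab','catch_pivot') for d in eyes.place_of(n,cam)[:2]])
```

```text
[0.45405867 0.21557419 0.16231052] [-1.16624054 -3.636052   14.70422312]
wrist [('catch_tab', array([0.4493, 0.206 , 0.2049]), 0.84), ('catch_pivot', array([0.452 , 0.2222, 0.1562]), 0.98)]
top [('catch_tab', array([0.4486, 0.2179, 0.1572]), 0.25), ('catch_pivot', array([0.4541, 0.2185, 0.157 ]), 0.86)]
scene [('catch_tab', array([0.448 , 0.2049, 0.1964]), 0.68), ('catch_tab', array([0.5164, 0.1487, 0.0146]), 0.31), ('catch_pivot', array([0.4525, 0.222 , 0.1535]), 0.65)]
```

Emit:
play_rows(rows=[[[0,0,-0.5,0,0,0,0],[0,-0.5,-0.5,0,0,0,0],[0,-1,-0.4,0,0,0,0],[0,-1.4,-0.3,0,0,0,0],[0,-1.4,-0.3,0,0,0,0]]])

```text
time_s: 26.32
position: [0.4473, 0.202, 0.1613]
tool_rot: [-0.385, -3.116, 0.002]
contact_force: [0.2, -0.4, 0.9]
opening: 0.0
gripper_force: 0.2
```

Emit:
play_rows(rows=[[[0,0,-3,0,0,0,0],[0,0,-6,0,0,0,0],[0,0,-10,0,0,0,2],[0,0,-14,0,0,0,4],[0,0,-16,0,0,0,6],[0,0,-16,0,0,0,6]]])

```text
time_s: 26.82
position: [0.4508, 0.204, 0.3277]
tool_rot: [0.383, 3.11, 0.006]
contact_force: [0.4, -0.3, 0.5]
opening: 0.048
gripper_force: 0.0
```

Run:
```python
from h import *
s=bot.sense();print(s['time_s'],s['position'],s['contact_force'],s['joints'])
for cam in ('wrist','top','scene'):
  snap(cam);print(cam,[(n,np.round(d['xyz'],4),round(d['conf'],2)) for n in ('catch_tab','catch_pivot','grip','pot') for d in eyes.place_of(n,cam)[:2]])
F=fr2(76,0);print(rel([.571,.363,.34],F),rel([.571,.363,.241],F))
```

```text
26.8167 [0.45080099 0.20396754 0.32768205] [ 0.37579087 -0.33123973  0.50699701] [ 2.93994653e-01 -6.10184697e-03 -7.06276958e-02  1.49706141e+00
  2.53886087e-04  5.38942376e-01]
wrist [('catch_tab', array([0.4469, 0.1954, 0.1993]), 0.88), ('catch_pivot', array([0.449 , 0.2197, 0.1546]), 0.7), ('grip', array([0.5722, 0.3641, 0.2982]), 0.59), ('pot', array([ 0.4656, -0.0298,  0.0149]), 0.91), ('pot', array([0.5192, 0.1431, 0.0141]), 0.8)]
top [('catch_tab', array([0.4487, 0.1907, 0.2   ]), 0.5), ('catch_pivot', array([0.45  , 0.218 , 0.1565]), 0.7), ('pot', array([0.5188, 0.1481, 0.0169]), 0.64), ('pot', array([ 0.4649, -0.0315,  0.0181]), 0.56)]
scene [('catch_tab', array([0.4458, 0.1974, 0.1932]), 0.55), ('catch_pivot', array([0.4555, 0.22  , 0.1531]), 0.75), ('grip', array([0.5707, 0.3605, 0.301 ]), 0.68), ('pot', array([ 0.5641, -0.0075,  0.0146]), 0.71), ('pot', array([ 0.4688, -0.0253,  0.0197]), 0.68)]
(array([-8.03, 18.45, -1.74]), array([ 0.04,  0.02, -0.02])) (array([-8.03, 18.45,  8.16]), array([ 0.04,  0.02, -0.02]))
```

Emit:
play_rows(rows=[[[-2,3,-1.5,0,0,0,6],[-3.5,7,-2,0,0,0,6],[-5,11,-2,0,0,0,6],[-6.5,15,-2,0,0,0,6],[-8,18.4,-2,0,0,0,6],[-8,18.4,-2,0,0,0,6],[-8,18.4,-2,0,0,0,6],[-8,18.4,-2,0,0,0,6]]])

```text
time_s: 28.23
position: [0.5703, 0.3624, 0.3421]
tool_rot: [-0.383, -3.117, 0.001]
contact_force: [-0.7, -0.4, 0.8]
opening: 0.0604
gripper_force: 0.0
```

```bash
python3 - <<'E'
from h import *
s=bot.sense();print(s['position'],s['contact_force'],s['joints'])
snap('wrist','g.png');print([(n,np.round(d['xyz'],4),round(d['conf'],2)) for n in ('grip','pad','hinge') for d in eyes.place_of(n,'wrist')[:2]])
for r in eyes.regions_of('grip','wrist')[:2]:
    ys,xs=np.nonzero(r['pixels']);print(r['conf'],len(xs),xs.mean(),ys.mean(),xs.min(),xs.max(),ys.min(),ys.max())
E
python3 -c "
from h import *
F=fr2(76,0);print(rel([.571,.362,.244],F),proj('wrist',[.571,.362,.301]))"
```

```text
[0.57032573 0.36244847 0.34206556] [-0.70242112 -0.44742683  0.76696647] [4.70482414e-01 3.41615850e-01 3.71109404e-01 1.60108747e+00
 9.17893698e-05 7.14937354e-01]
[('grip', array([0.5724, 0.3631, 0.2958]), 0.66), ('grip', array([ 0.553 ,  0.2795, -0.0007]), 0.26), ('pad', array([0.561 , 0.3288, 0.2253]), 0.87), ('hinge', array([0.546 , 0.2754, 0.0968]), 0.74)]
0.64 3248 316.45043103448273 201.8759236453202 302 330 141 267
(array([-0.06,  0.03, 10.01]), array([ 0.11,  0.1 , -0.07])) [316.53072436 204.9606175 ]
```

Aligned: the grip is at column 316.5, between the fingers. Descend and close.

Emit:
play_rows(rows=[[[0,0,3,0,0,0,6],[0,0,6,0,0,0,6],[0,0,8,0,0,0,6],[0,0,9.8,0,0,0,6],[0,0,9.8,0,0,0,6],[0,0,9.8,0,0,0,3],[0,0,9.8,0,0,0,0.5],[0,0,9.8,0,0,0,0.5]]], squeeze=60)

```text
time_s: 29.15
position: [0.5717, 0.363, 0.2473]
tool_rot: [0.383, 3.114, 0.005]
contact_force: [0.4, -0.6, -0.4]
opening: 0.0243
gripper_force: 0.0
```

Emit:
play_rows(rows=[[[0,0,0,0,0,0,0.5],[0,0,0,0,0,0,0.5],[0,0,0,0,0,0,0.5]]])

```text
time_s: 29.4
position: [0.5715, 0.3621, 0.2473]
tool_rot: [0.383, 3.114, 0.001]
contact_force: [-1.7, -4.2, 5.7]
opening: 0.0178
gripper_force: 58.6
```

Run:
```python
from h import *
s=bot.sense();T=R.from_rotvec(s['tool_rot']).as_matrix();p=s['position'];print(p,s['opening'],s['gripper_force'],s['contact_force'])
ex=np.array([np.cos(np.radians(76)),np.sin(np.radians(76)),0])
r0=np.array([.086,.203])  # grip rel hinge: x_press,z
for th in np.arange(0,2.01,.1):
    a=-.40+th  # angle from upright toward front
    d=np.array([-.22*np.sin(a)-.0857,.22*np.cos(a)-.2026])
    w=ex*d[0]+[0,0,d[1]]
    print(round(th,2),np.round(T.T@w*100,2))
```

```text
[0.571499   0.36207441 0.24733922] 0.01781959901625609 58.580140471458435 [-1.68936452 -4.23813386  5.68260339]
0.0 [-0. -0. -0.]
0.1 [-0.   -2.07 -0.76]
0.2 [-0.01 -4.2  -1.31]
0.3 [-0.01 -6.37 -1.64]
0.4 [-0.01 -8.57 -1.75]
0.5 [-1.000e-02 -1.076e+01 -1.640e+00]
0.6 [-1.000e-02 -1.294e+01 -1.320e+00]
0.7 [-1.000e-02 -1.507e+01 -7.800e-01]
0.8 [-1.000e-02 -1.714e+01 -2.000e-02]
0.9 [-1.000e-02 -1.912e+01  9.300e-01]
1.0 [ -0.   -20.99   2.08]
1.1 [  0.   -22.75   3.41]
1.2 [ 1.000e-02 -2.436e+01  4.900e+00]
1.3 [ 1.000e-02 -2.581e+01  6.550e+00]
1.4 [ 2.000e-02 -2.709e+01  8.340e+00]
1.5 [ 2.000e-02 -2.819e+01  1.025e+01]
1.6 [  0.03 -29.09  12.25]
1.7 [  0.04 -29.79  14.34]
1.8 [  0.04 -30.27  16.48]
1.9 [  0.05 -30.54  18.67]
2.0 [  0.06 -30.59  20.87]
```

Emit:
play_rows(rows=[[[0,0,0,0,0,0,3.5],[0,0,0.4,0,0,0,3.5],[0,0,0.7,0,0,0,3.5],[0,0,0.7,0,0,0,0.5],[0,0,0.7,0,0,0,0.5],[0,0,0.7,0,0,0,0.5],[0,0,0.7,0,0,0,0.5]]], squeeze=70)

```text
time_s: 29.98
position: [0.57, 0.3622, 0.2366]
tool_rot: [-0.383, -3.117, 0.001]
contact_force: [0.2, -1.0, -3.5]
opening: 0.018
gripper_force: 68.2
```

Emit:
play_rows(rows=[[[0,-1.0,-0.4,0,0,0,0.5],[0,-2.1,-0.8,0,0,0,0.5],[0,-4.2,-1.3,0,0,0,0.5],[0,-6.4,-1.6,0,0,0,0.5],[0,-8.6,-1.75,0,0,0,0.5],[0,-10.8,-1.65,0,0,0,0.5],[0,-12.9,-1.3,0,0,0,0.5],[0,-12.9,-1.3,0,0,0,0.5]]])

```text
time_s: 30.65
position: [0.54, 0.2336, 0.2491]
tool_rot: [0.388, 3.115, -0.001]
contact_force: [7.4, 2.8, -11.4]
opening: 0.0182
gripper_force: 70.1
```

Emit:
play_rows(rows=[[[0,-2.1,0.6,0,0,0,0.5],[0,-4.2,1.4,0,0,0,0.5],[0,-6.2,2.3,0,0,0,0.5],[0,-8.0,3.5,0,0,0,0.5],[0,-9.8,4.8,0,0,0,0.5],[0,-11.4,6.3,0,0,0,0.5],[0,-12.9,7.9,0,0,0,0.5],[0,-12.9,7.9,0,0,0,0.5]]])

```text
time_s: 31.32
position: [0.5117, 0.1114, 0.1709]
tool_rot: [0.386, 3.109, 0.008]
contact_force: [9.0, 5.5, -3.8]
opening: 0.0182
gripper_force: 70.9
```

Run:
```python
from h import *
s=bot.sense();T=R.from_rotvec(s['tool_rot']).as_matrix();p=s['position'];print(p,s['opening'],s['gripper_force'],s['contact_force'],s['joints'])
ex=np.array([np.cos(np.radians(76)),np.sin(np.radians(76)),0])
g=p-.041*T[:,2]; H=np.array([.55,.28,.098]);d=g-H;print('tip rel hinge x,y,z',d@ex,d@[-ex[1],ex[0],0],d[2])
snap('scene');snap('top');print([(n,c,np.round(q['xyz'],4),round(q['conf'],2)) for c in('scene','top') for n in ('grip','pad','pot','cup_a') for q in eyes.place_of(n,c)[:1]])
```

```text
[0.51169083 0.11142453 0.17090329] 0.01823856118431084 70.93025922775269 [ 8.97252619  5.48452974 -3.79509641] [ 0.08908639  0.10241945 -0.2835639   1.17538967  0.00289676  0.33589305]
tip rel hinge x,y,z -0.1730745602504615 -0.0032846784051419955 0.11390129672213878
[('grip', 'scene', array([0.5107, 0.1094, 0.2335]), 0.66), ('pad', 'scene', array([0.5278, 0.1766, 0.1822]), 0.4), ('pot', 'scene', array([ 0.5648, -0.0046,  0.0154]), 0.43), ('cup_a', 'scene', array([ 0.5844, -0.2427, -0.0008]), 0.63), ('pad', 'top', array([ 0.5497,  0.2824, -0.0023]), 0.26), ('pot', 'top', array([ 0.5665, -0.0063,  0.0181]), 0.74), ('cup_a', 'top', array([ 0.5844, -0.2397,  0.0014]), 0.71)]
```

Emit:
play_rows(rows=[[[-0.1,-1.3,1.8,0,0,0,0.5],[-0.2,-2.4,3.7,0,0,0,0.5],[-0.2,-3.3,5.7,0,0,0,0.5],[-0.2,-4,7.8,0,0,0,0.5],[-0.2,-4.4,9.4,0,0,0,0.5],[-0.2,-4.6,10.5,0,0,0,0.5],[-0.2,-4.7,11.4,0,0,0,0.5],[-0.2,-4.7,11.4,0,0,0,0.5]]])

```text
time_s: 32.48
position: [0.501, 0.066, 0.0579]
tool_rot: [0.384, 3.113, 0.002]
contact_force: [4.1, 1.8, 3.2]
opening: 0.0186
gripper_force: 71.5
```

Emit:
play_rows(rows=[[[0,0,0.5,0,0,0,0.5],[0,0,1,0,0,0,0.5],[0,0,1.5,0,0,0,0.5],[0,0,1.5,0,0,0,0.5]]])

```text
time_s: 32.82
position: [0.5006, 0.0647, 0.0425]
tool_rot: [0.384, 3.114, -0.004]
contact_force: [4.4, -4.2, 3.2]
opening: 0.018
gripper_force: 71.6
```

Emit:
play_rows(rows=[[[0,0,0.4,0,0,0,0.5],[0,0,0.8,0,0,0,0.5],[0,0,0.8,0,0,0,0.5],[0,0,0.8,0,0,0,0.5]]])

```text
time_s: 33.15
position: [0.5006, 0.0645, 0.0353]
tool_rot: [0.384, 3.114, -0.005]
contact_force: [3.8, -4.9, 6.0]
opening: 0.0182
gripper_force: 71.8
```

Emit:
play_rows(rows=[[[0,0,0.4,0,0,0,0.5],[0,0,0.8,0,0,0,0.5],[0,0,0.8,0,0,0,0.5],[0,0,0.8,0,0,0,0.5]]])

```text
time_s: 33.48
position: [0.5007, 0.0645, 0.0291]
tool_rot: [0.384, 3.114, -0.005]
contact_force: [-2.2, -6.2, 18.4]
opening: 0.0185
gripper_force: 73.1
```

Emit:
play_rows(rows=[[[0,0,0.3,0,0,0,0.5],[0,0,0.5,0,0,0,0.5],[0,0,0.5,0,0,0,0.5],[0,0,0.5,0,0,0,0.5]]])

```text
time_s: 33.82
position: [0.5009, 0.0645, 0.027]
tool_rot: [0.384, 3.113, -0.005]
contact_force: [-9.2, -4.4, 38.3]
opening: 0.0178
gripper_force: 75.5
```

Run:
```python
from h import *
s=bot.sense();print(s['position'],s['contact_force'],s['wrist_torque'],s['opening'])
for c in ('scene','top','wrist'):
  snap(c,'f_%s.png'%c);print(c,[(n,np.round(q['xyz'],4),round(q['conf'],2)) for n in ('grip','pad','pot','catch_tab') for q in eyes.place_of(n,c)[:2]])
```

```text
[0.5009077  0.0645455  0.02699346] [-9.23169894 -4.3576404  38.32470439] [-1.02954216  1.87027637  0.11979392] 0.017849816614376873
scene [('grip', array([0.4977, 0.0634, 0.0911]), 0.52), ('pad', array([0.5222, 0.1489, 0.1009]), 0.53), ('pot', array([ 0.4684, -0.0255,  0.0169]), 0.62), ('pot', array([0.5214, 0.1475, 0.0989]), 0.27), ('catch_tab', array([0.4454, 0.1946, 0.191 ]), 0.54)]
top [('pot', array([ 0.467 , -0.0328,  0.0172]), 0.44), ('pot', array([ 0.5657, -0.0028,  0.0183]), 0.44), ('catch_tab', array([0.4481, 0.1936, 0.2007]), 0.46)]
wrist [('grip', array([0.5022, 0.069 , 0.0883]), 0.56), ('pot', array([ 0.466 , -0.0316,  0.0137]), 0.81), ('pot', array([0.5185, 0.1408, 0.0095]), 0.71), ('catch_tab', array([ 5.819e-01, -2.434e-01, -1.000e-04]), 0.6), ('catch_tab', array([0.5005, 0.0665, 0.0898]), 0.2)]
```

Emit:
play_rows(rows=[[[0,0,0,0,0,0,0.5],[0,0,0,0,0,0,0.5],[0,0,0,0,0,0,0.5],[0,0,0,0,0,0,0.5]]])

```text
time_s: 34.9
position: [0.5009, 0.0645, 0.027]
tool_rot: [0.384, 3.113, -0.005]
contact_force: [-8.6, -4.1, 36.8]
opening: 0.0181
gripper_force: 75.4
```

```bash
python3 -c "
from h import *
s=bot.sense();print(s['position'],s['contact_force']);print(bot.hand_in())"
```

```text
[0.50093956 0.06453906 0.02701114] [-8.59397963 -4.14308312 36.7852927 ]
the job is handed in; nothing more can be done
None
```

The job is handed in at about 35 s: the pot stands in the nest, the catch is flipped off (about 1.3 rad by my estimate), and the lever is held at its stop by the grip with the pad on the lid; no pass or fail came back, and I couldn't read the lid travel or pad force directly.

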